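Bring up and clamp the lathe's tailstock

TASK

Get the brass bar in the small lathe ready for turning: slide the tailstock along the bed until its spring-loaded centre sits in the drilled end of the bar and is pressed about half-way into its barrel, then tighten the tailstock's clamp knob firmly so that it stays there. The clamp may be tight or slack now, which you only find out by trying to slide the tailstock; loosen it if it holds rather than forcing it. Do not push the bar back into the chuck, and leave the things lying round the lathe where they are.

Things in the scene. Friction and masses are not known exactly. Their poses are not given: they have to be found in the camera images.
- bed: the lathe's flat steel bed, fixed on its wooden board; origin at the board's underside, below the lathe's axis. +y runs along the bed from the tailstock (right) to the headstock and bar (left); -x is the robot's side; z up. Bed 60 wide, 322 long, top 52 above the origin; lathe axis 94 above it. The lathe stands turned by up to 0.2 rad.
- tailstock: grey cast tailstock; slides only along the bed's y (axes parallel to the bed's), 4 N of friction with the clamp slack; a tight clamp holds it against 40 N or more. Origin below its column, at the board's underside. The clamp begins to hold near the middle of its knob's turn; the round knob looks the same at any angle, so it does not show whether it is tight.
- tail_grip (a point): middle of the upper part of the tailstock's column, the place to take it: a plain block 28 wide across the bed (bed x), 34 long along the bed, its flat top 12 above this point; the block's sides are free for 13 below this point. The barrel comes out of its two ends along the bed.
- knob_grip (a point): centre of the round knurled steel clamp knob, 30 diameter, 22 high, upright axis, on the front of the tailstock's foot, 58 to the robot's side of the column's middle; moves with the tailstock. The foot's top is 17 below this point. Clockwise seen from above tightens; 1.5 rad from slack stop to tight stop, turning it takes 0.15 to 0.3 N m; tight in the last fifth.
- centre_tip (a point): the point of the steel centre in the tailstock's barrel, on the lathe's axis, 62 ahead (bed +y) of the column's middle when out. The centre is spring-loaded: the bar pushes it back into the barrel by at most 10, with 1.2 N at first and 3.2 N at the end.
- bar_end (a point): centre of the brass bar's end face towards the tailstock, on the lathe's axis; bar 12 diameter, standing 35 to 65 out of the chuck. The end has a drilled cone: the tip goes 3 into it before it seats and the spring begins to give; 5 more is half of the centre's stroke. Only friction holds the bar in the chuck: it slips under 15 N.
- grease_pot_mid (a point): small round pot with a white lid, 45 diameter, 25 high, on the board behind the bed; the point is its centre. Leave it.
- punches: copper cup of punches, 55 diameter, 94 high, behind the lathe; origin under its centre. Leave it.
- pliers: steel pliers, 100 long, 12 thick, behind the lathe. Leave them.
- wooden_box: dark wooden box, 45x75x26, behind the lathe on the right. Leave it.
- cutters: small steel side cutters, 111 long, 12 thick, lying to the right of the lathe. Leave them.

How it is judged:
By the outcome, as a careful person would: the job done as asked, in the order asked, and still so for the second after the job is handed in, with the robot touching nothing.
It also fails if it takes over 72 s, if anything falls off the work surface, if the arm or the gripper's body presses on something with over 40 N, if the wrist force passes 120 N, or if a joint passes its speed limit or range.

ROBOT

A 7-joint arm with a two-finger parallel gripper is mounted at the origin on a cart in front of the work surface, level with it; the furniture and walls round the work are solid. World frame = base frame: x ahead of the robot, y to its left, z up, the work surface at z = 0. Lengths are in m, angles in rad, forces in N, time in s.
With the tool pointing down it reaches from about 0.425 to 0.875 m from the base axis. Payload 9.9 kg.
Tool frame: the origin (TCP) lies at the very end of the fingers, on their centre line; the grasp point (between the pads) lies 19 mm behind it (grasp_offset is the distance from the TCP to the grasp point, in m); z points along the fingers, y is the direction in which the jaws open and shut (so a half turn about z gives the same grasp; the last joint's range is limited). The gripper opens to 85 mm and grips with 20 to 120 N. Pads are 22 mm wide; open, the fingers measure 114 mm over their backs; the gripper's body (76 mm by 85 mm) begins 54 mm behind the grasp point. The pads swing forward as they close: fully open they stand 13 mm farther back than shut.
Start: joints at [-1.293, 0.576, 0.025, 1.437, -0.015, 1.129, -0.057], TCP at [0.239, 0.631, 0.193] pointing down, gripper open.
Joint ranges: [-2.76, 2.76], [-0.34, 2.15], [-1.52, 1.57], [0.19, 2.46], [-1.09, 4.23], [0.17, 1.99], [-2.82, 2.82]. Speed limits (rad/s): [2.22, 2.22, 3.01, 3.01, 3.14, 3.14, 3.14].

INTERFACE

Orientations are given as a unit quaternion [w, x, y, z].
In Python, from workcell import * gives the robot as it stands.
- The arm moves only by the shell command python3 -m handwheel 'ROWS' [FORCE]. ROWS is JSON, a list that holds one entry, the list of rows, each a list of 7 numbers: the shift along the tool's x, y, z in m, then the turn, a rotation vector about the tool's x, y, z in degrees, then the opening in per cent of the stroke, from 0 (shut) to 100 (fully open). In form: [[[x, y, z, wx, wy, wz, gripper], ...]]. A call has 1 to 12 rows; each row is the pose to reach, as a shift and turn from the pose measured when the call began, along the tool's axes at that moment; what a row does not reach only later rows make up. A row lasts 1/12 s, in which the tool goes at most 41.7 mm and 7.16 degrees, less where a joint would pass 70% of its speed; a pose out of reach is approached as far as the arm can. A call with a gripper value outside its range is refused whole. The fingers move at their own pace and stop on an object; FORCE is the grip in N (left out, the last holds). Time passes only in rows, so rows that repeat a pose let the fingers close. It gives the time, the measured TCP pose, the force and the opening at its end, in the units of the state.
- get_state(): the state, without advancing time (a new reading comes with each control period).
- get_image(name): name is "side" or "top"; returns the picture (420x560x3 uint8, blue, green, red); there is no depth.
- get_calibration(name): a dict with "camera_matrix" (3x3 intrinsics, pixels), "extrinsics" (4x4, takes a point from world to camera coordinates). Camera axes: x right, y down, z forward; pixel columns grow to the right and rows downward; lengths in m; the calibration is good to about 2 mm. A picture is of the moment at which its call begins. get_calibration takes no time and is no camera call.
- finish_job(): hands the job in, once; it reports no verdict.
Trained networks look in the newest picture that a camera, given by its name, has taken for a name from the list of things; names that differ only in an ending like _2 or _b are one class to them, and where a whole thing is asked for, a point or a joint stands for the part that bears it (a point fixed in the world has none). Each returns a list of dicts, best first, with "score" (0 to 1); they miss things now and then, are a little off and sometimes report something else, mostly with a low value. They report only what shows in the picture. A call takes as long as a camera call.
- trace(camera, thing): "pixels" (420x560 bool, what is visible of it) and "bbox" ([left, top, right, bottom] in pixels, round what is visible of it).
The state is a dict: "time": time; "joint_positions": joint angles; "qd": joint speeds; "tau": joint torques, N m; "ee_pos": TCP position; "eef_rot": TCP orientation; "force": force on the tool from outside, world axes, zero at the start; "wrist_torque": the same for the moment, N m; "grip_width": finger opening in m.
Only numpy, scipy, OpenCV 4.12 (cv2) and the standard library are available. Lean on these libraries where they do the work, as an engineer would, in place of code of your own. Each camera call takes 0.05 s, during which the arm holds its last target.

## Working session

There is one attempt and no reset: what is moved stays moved. The work goes in short steps, Python scripts to look and compute and a shell command to move; the robot and the scene stay as the last step left them, time stands still between calls to the robot, and variables do not carry over. Pictures are saved under pics/ and viewed, and the job is handed in when it is done.

```bash
mkdir -p pics; python3 - <<'E'
from workcell import *
import cv2
for n in ("side","top"):
    im=get_image(n); cv2.imwrite(f"pics/{n}0.png",im)
    c=get_calibration(n); print(n,c["camera_matrix"],c["extrinsics"])
print(get_state())
E
```

```text
side [[491.40778622   0.         275.64641877]
 [  0.         491.40778622 216.35361335]
 [  0.           0.           1.        ]] [[ 0.45009239 -0.89287381  0.01389939 -0.32332031]
 [-0.76222774 -0.39225035 -0.51492577  0.47437686]
 [ 0.46521577  0.22116967 -0.85712208  0.79209144]
 [ 0.          0.          0.          1.        ]]
top [[424.70970654   0.         274.40851797]
 [  0.         424.70970654 212.17988848]
 [  0.           0.           1.        ]] [[ 0.0156609  -0.99960582  0.0233012  -0.10471996]
 [-0.99085295 -0.01863926 -0.13365256  0.61340482]
 [ 0.13403419 -0.02099494 -0.99075428  0.88804409]
 [ 0.          0.          0.          1.        ]]
{'time': 0.1, 'joint_positions': array([-1.29279613,  0.57644204,  0.0248537 ,  1.43780729, -0.01498669,
        1.12900932, -0.05648599]), 'qd': array([-0.00048096, -0.00135167, -0.00113516, -0.00331617,  0.00102511,
        0.00167775,  0.00012528]), 'tau': array([ 7.14517126e-03, -7.67310834e+01,  2.25806169e+00, -2.86604333e+01,
        1.58380513e-02,  8.61887966e-03, -8.26530413e-05]), 'ee_pos': array([0.23876396, 0.63087285, 0.19243901]), 'eef_rot': array([-8.83268277e-05,  1.79891834e-01,  9.83686118e-01, -7.35370432e-04]), 'force': array([-0.24509306, -0.60295703,  0.05371437]), 'wrist_torque': array([ 0.01782767,  0.01298499, -0.0376801 ]), 'grip_width': 0.08534425511032434}
```

View pics/side0.png

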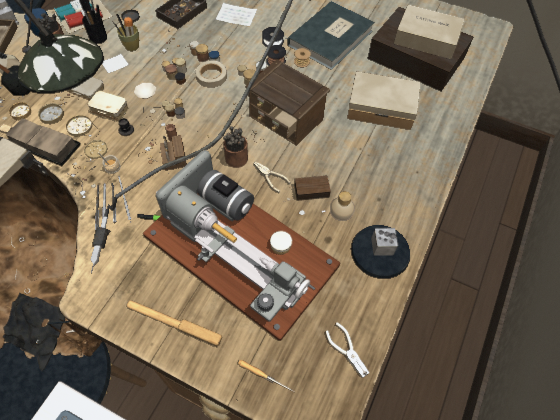

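View pics/top0.png

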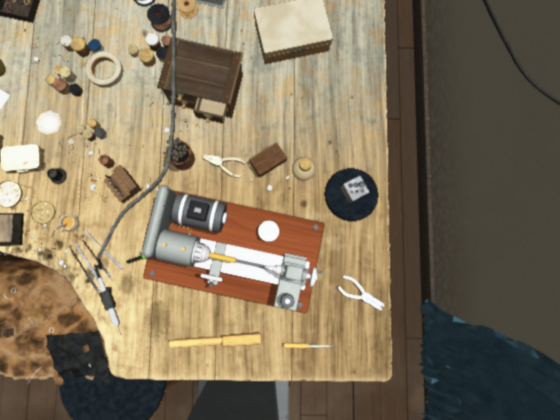

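```bash
cat > h.py <<'E'
import numpy as np, cv2
from workcell import *
def proj(n,p):
    c=get_calibration(n); q=c["extrinsics"]@np.append(p,1); u=c["camera_matrix"]@q[:3]; return u[:2]/u[2]
def ray(n,uv):
    c=get_calibration(n);E=c["extrinsics"];R=E[:3,:3];o=-R.T@E[:3,3]
    return o,R.T@np.linalg.inv(c["camera_matrix"])@np.array([uv[0],uv[1],1.])
def onz(n,uv,z):
    o,d=ray(n,uv); return o+d*(z-o[2])/d[2]
E
python3 - <<'E'
from h import *
for n,(l,t,r,b) in {"side":(130,140,350,345),"top":(130,175,335,320)}.items():
    im=get_image(n); cr=cv2.resize(im[t:b,l:r],None,fx=3.6 if n=="top" else 2.9,fy=3.6 if n=="top" else 2.9,interpolation=cv2.INTER_CUBIC)
    cv2.imwrite(f"pics/{n}1.png",cr); print(cr.shape)
    for th in ("bed","tailstock","knob_grip","bar_end","centre_tip","grease_pot_mid"):
        for d in trace(n,th)[:2]:
            ys,xs=np.nonzero(d["pixels"]); print(n,th,round(d["score"],2),d["bbox"],xs.mean().round(1),ys.mean().round(1),len(xs))
E
```

```text
(594, 638, 3)
side bed 0.95 [167.3, 212.1, 299.7, 308.3] 240.4 258.4 2102
side tailstock 0.67 [248.1, 259.6, 317.1, 322.7] 279.0 288.8 1979
side knob_grip 0.44 [251.6, 260.8, 315.0, 321.6] 279.2 288.6 1775
side bar_end 0.47 [213.1, 220.7, 238.1, 245.0] 224.6 233.0 160
side grease_pot_mid 0.91 [269.8, 230.4, 292.2, 254.5] 280.5 242.4 407
side grease_pot_mid 0.61 [248.6, 260.6, 309.6, 323.6] 278.8 288.7 1867
(522, 738, 3)
top bed 0.89 [193.8, 238.9, 308.3, 291.0] 248.2 263.2 1702
top tailstock 0.68 [266.9, 251.7, 319.3, 309.9] 291.6 280.3 1433
top tailstock 0.6 [164.1, 137.8, 194.9, 171.3] 181.4 155.0 587
top knob_grip 0.97 [265.9, 255.2, 324.9, 309.7] 291.7 280.1 1592
top knob_grip 0.36 [258.2, 221.8, 276.7, 243.4] 268.3 230.8 344
top bar_end 0.71 [252.7, 144.7, 287.9, 176.6] 268.0 159.9 700
top bar_end 0.47 [195.3, 239.2, 306.7, 289.0] 246.9 263.1 1705
top grease_pot_mid 0.56 [260.7, 221.1, 279.5, 242.6] 268.3 231.1 336
```

View pics/side1.png

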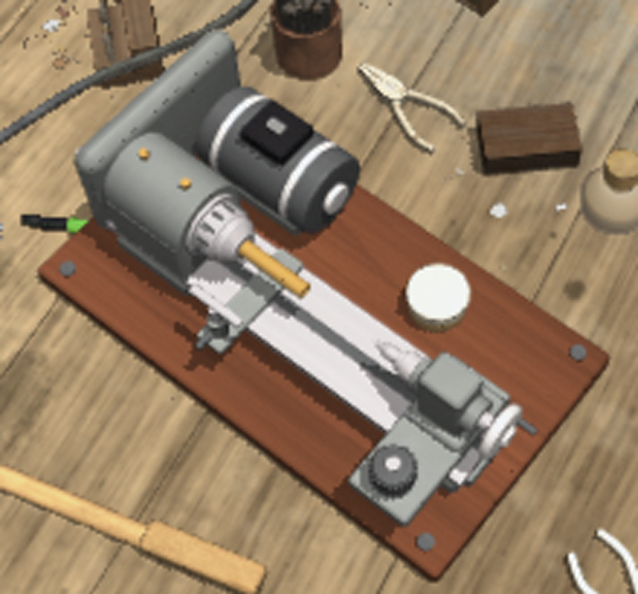

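View pics/top1.png

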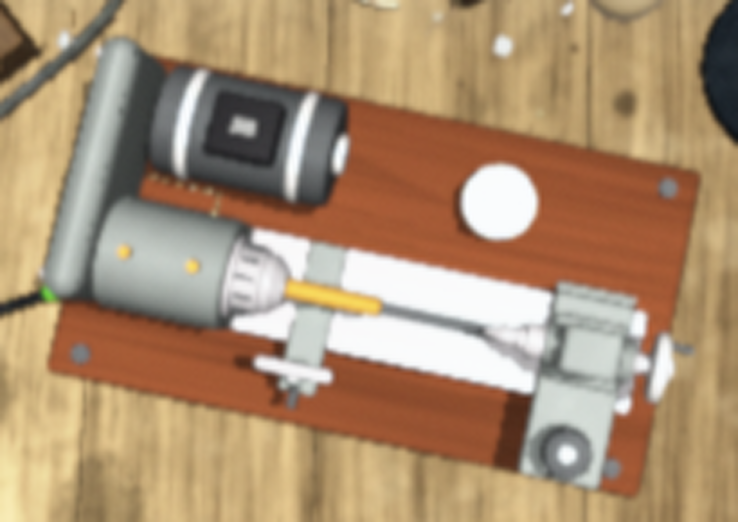

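```bash
python3 - <<'E'
from h import *
for n,(l,t,w,h) in {"side":(200,215,120,105),"top":(200,235,125,85)}.items():
    im=cv2.imread(f"pics/{n}0.png"); s=6
    cr=cv2.resize(im[t:t+h,l:l+w],None,fx=s,fy=s,interpolation=cv2.INTER_LINEAR)
    for k in range(0,w,10): cv2.line(cr,(k*s,0),(k*s,6 if k%50 else 14),(0,0,255),1); cv2.putText(cr,str(l+k),(k*s,20),0,.35,(0,0,255))
    for k in range(0,h,10): cv2.line(cr,(0,k*s),(6,k*s),(0,0,255),1); cv2.putText(cr,str(t+k),(2,k*s),0,.35,(0,0,255))
    cv2.imwrite(f"pics/{n}2.png",cr)
def tri(a,b):
    o1,d1=ray("side",a);o2,d2=ray("top",b)
    A=np.stack([d1,-d2],1);k=np.linalg.lstsq(A,o2-o1,rcond=None)[0]
    p,q=o1+k[0]*d1,o2+k[1]*d2
    return ((p+q)/2*1000).round(1),(np.linalg.norm(p-q)*1000).round(1)
print("knob",tri((265.9,299.7),(287.2,301.4)))
print("col",tri((286.2,269.7),(293.9,272.2)))
print("bar",tri((235.2,239),(235.3,260)))
print("tip",tri((260.3,259.3),(264.4,267.2)))
E
```

```text
knob (array([ 428. , -123.4,   89.3]), np.float64(3.4))
col (array([ 486.8, -134.5,  115.4]), np.float64(3.3))
bar (array([509. , -16. ,  95.5]), np.float64(1.9))
tip (array([495.9, -76.1,  86.9]), np.float64(3.7))
```

View pics/side2.png

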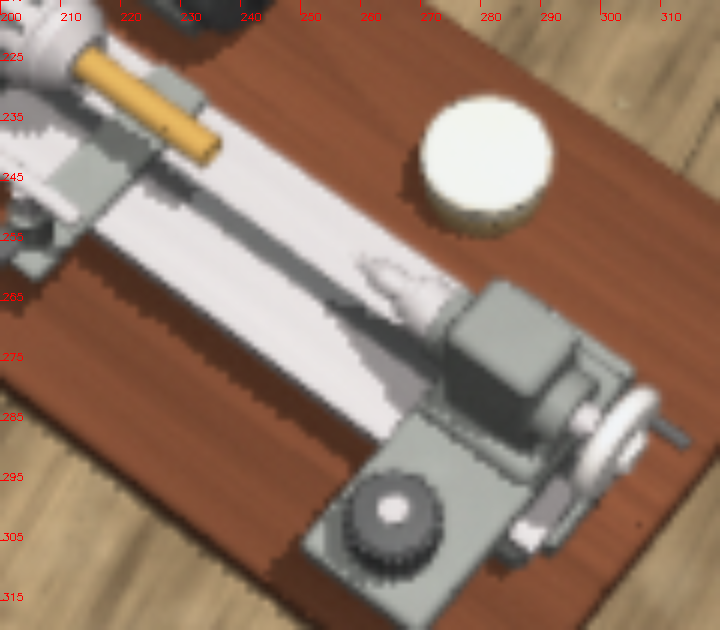

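View pics/top2.png

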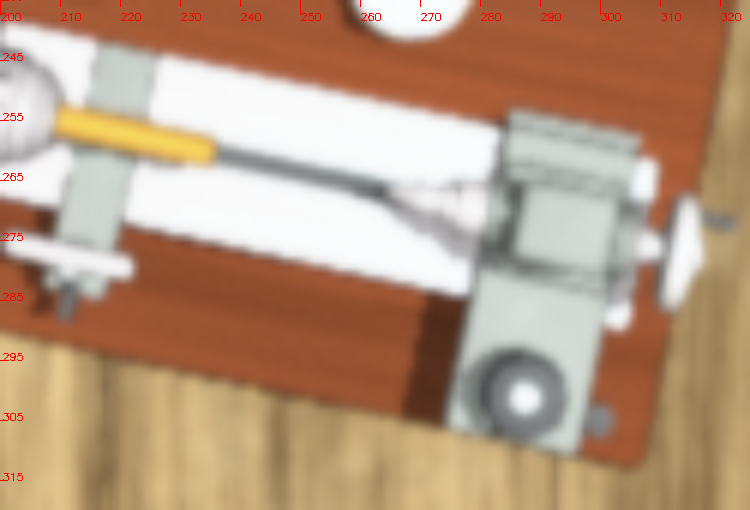

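```bash
cat > fit.py <<'E'
from h import *
from scipy.optimize import least_squares
def W(P,x,y,z):
    bx,by,a=P[:3]; c,s=np.cos(a),np.sin(a)
    return np.array([bx+c*x-s*y,by+s*x+c*y,z])
# P: bx,by(tailstock column origin),yaw,barend y rel, ztail top, zknob top
obs=[("pt","top",(287,301),lambda P:W(P,-.058,0,P[5])),("pt","side",(265.4,299.8),lambda P:W(P,-.058,0,P[5])),
("pt","top",(294,272.2),lambda P:W(P,0,0,P[4])),("pt","side",(285.2,271.1),lambda P:W(P,0,0,P[4])),
("pt","top",(235.5,260),lambda P:W(P,0,P[3],.094)),("pt","side",(235.3,240.5),lambda P:W(P,0,P[3],.094)),
("pt","top",(264.5,267),lambda P:W(P,0,.062,.094)),("pt","side",(259.8,258.3),lambda P:W(P,0,.062,.094))]
for n,xx,pts in (("top",.03,[(205,240.5),(280,255.5)]),("top",-.03,[(222,272.5),(275,283.5)]),("side",-.03,[(220,257.5),(262,287)]),("side",.03,[(240,237),(270,257.5)])):
    for p in pts: obs.append(("ln",n,p,xx))
def res(P):
    r=[]
    for o in obs:
        if o[0]=="pt": r+=list(proj(o[1],o[3](P))-o[2])
        else:
            a=proj(o[1],W(P,o[3],0,.052));b=proj(o[1],W(P,o[3],.15,.052));d=(b-a)/np.linalg.norm(b-a);v=np.array(o[2])-a;r.append(d[0]*v[1]-d[1]*v[0])
    return np.array(r)
if __name__=="__main__":
    s=least_squares(res,[.487,-.13,-.15,.12,.112,.085],loss="soft_l1")
    P=s.x;print(P.round(4));print(res(P).round(1))
    print("tail",W(P,0,0,P[4]-.012),"knob",W(P,-.058,0,P[5]-.011),"bar",W(P,0,P[3],.094), "slide",P[3]-.062+.008)
E
python3 fit.py
```

```text
[ 0.4849 -0.1349 -0.1828  0.1204  0.1132  0.0898]
[ 1.5  0.1  0.   0.1  0.7  0.5 -0.2  0.1  0.5  0.9 -0.8 -0.1 -0.3 -0.4
 -1.5 -1.2 -0.2  0.   0.2 -0.  -0.5  0.1 -0.6 -0.4]
tail [ 0.48491132 -0.13494788  0.10121364] knob [ 0.42787801 -0.12440264  0.07882205] bar [ 0.50679772 -0.01657659  0.094     ] slide 0.06637764531020662
```

```bash
python3 - <<'E'
from h import *
def tri(a,b):
    o1,d1=ray("side",a);o2,d2=ray("top",b)
    k=np.linalg.lstsq(np.stack([d1,-d2],1),o2-o1,rcond=None)[0]
    p,q=o1+k[0]*d1,o2+k[1]*d2
    return ((p+q)/2*1000).round(0),(np.linalg.norm(p-q)*1000).round(1)
# cable: for side pixels, find height where reprojected to top falls on the cable polyline
top=np.array([(175,0),(174,60),(175,110),(173,150),(150,186),(120,212),(103,245)],float)
for uv in [(285,20),(270,60),(250,95),(225,135),(185,160),(150,178),(115,203)]:
    best=None
    for z in np.arange(0,.6,.01):
        u=proj("top",onz("side",uv,z))
        d=min(np.linalg.norm(u-(a+t*(b-a))) for a,b in zip(top[:-1],top[1:]) for t in np.linspace(0,1,40))
        if best is None or d<best[0]: best=(d,z,onz("side",uv,z),u)
    print(uv,[np.round(x,3) for x in best])
print("headstock",tri((130+2.9/2.9*0+225/2.9,140+35/2.9),(130+125/3.6,175+45/3.6)))
print(proj("top",[.239,.631,.19]),proj("side",[.239,.631,.19]))
E
```

```text
(285, 20) [np.float64(0.612), np.float64(0.26), array([0.937, 0.092, 0.26 ]), array([175.139,  14.334])]
(270, 60) [np.float64(0.172), np.float64(0.17), array([0.906, 0.111, 0.17 ]), array([174.17 ,  55.529])]
(250, 95) [np.float64(0.51), np.float64(0.15), array([0.809, 0.11 , 0.15 ]), array([174.554, 106.506])]
(225, 135) [np.float64(0.13), np.float64(0.1), array([0.722, 0.127, 0.1  ]), array([169.584, 155.585])]
(185, 160) [np.float64(1.016), np.float64(0.05), array([0.653, 0.195, 0.05 ]), array([141.853, 191.759])]
(150, 178) [np.float64(0.514), np.float64(0.01), array([0.597, 0.259, 0.01 ]), array([116.508, 219.284])]
(115, 203) [np.float64(13.837), np.float64(0.0), array([0.509, 0.295, 0.   ]), array([ 99.19 , 258.302])]
headstock (array([651., 128., 119.]), np.float64(2.5))
[-155.45141082  412.79800289] [-157.97953437  186.67790461]
```

```bash
cat > go.py <<'E'
from h import *
from scipy.spatial.transform import Rotation as Ro
def rel(pos,jaw,st=None):
    """tool shift mm + rotvec deg to world pos, tool down, tool y at jaw deg (mod 180 nearest)"""
    st=st or get_state(); q=st["eef_rot"]; R=Ro.from_quat([q[1],q[2],q[3],q[0]])
    best=None
    a=np.radians(jaw); y=np.array([np.cos(a),np.sin(a),0]); z=np.array([0,0,-1.]); x=np.cross(y,z)
    T=Ro.from_matrix(np.stack([x,y,z],1))
    return (R.inv().apply(np.array(pos)-st["ee_pos"])*1000).round(1),np.degrees((R.inv()*T).as_rotvec()).round(2)
def jawang():
    q=get_state()["eef_rot"]; y=Ro.from_quat([q[1],q[2],q[3],q[0]]).apply([0,1,0]); return np.degrees(np.arctan2(y[1],y[0]))
E
python3 - <<'E'
from go import *
print(jawang())
print(rel([.46,.27,.28],30)); print(rel([.485,-.135,.22],-10.5))
E
```

```text
69.27010665486222
(array([-334.6, -259.7,  -86.8]), array([ 0.  ,  0.  , 39.27]))
(array([-501.4, -629.6,  -26.8]), array([ 0.  , -0.  , 79.77]))
```

```bash
python3 -m handwheel '[[[-0.01,-0.01,-0.04,0,0,0,55],[-0.05,-0.04,-0.08,0,0,6,55],[-0.08,-0.065,-0.087,0,0,12,55],[-0.115,-0.09,-0.087,0,0,18,55],[-0.15,-0.115,-0.087,0,0,24,55],[-0.18,-0.14,-0.087,0,0,30,55],[-0.215,-0.165,-0.087,0,0,36,55],[-0.25,-0.19,-0.087,0,0,39,55],[-0.28,-0.215,-0.087,0,0,39,55],[-0.31,-0.24,-0.087,0,0,39,55],[-0.335,-0.26,-0.087,0,0,39,55],[-0.335,-0.26,-0.087,0,0,39,55]]]' 20
python3 - <<'E'
from go import *
print(jawang(),rel([.485,-.135,.2],-10.5))
E
```

```text
time: 1.8
ee_pos: [0.4641, 0.2615, 0.281]
eef_rot: [0.002, 0.502, 0.865, -0.0]
force: [-0.8, -1.0, 0.2]
grip_width: 0.0471
29.71634686474464 (array([-354.4, -178.5,   82.1]), array([ 0.14,  0.18, 40.22]))
```

```bash
python3 -m handwheel '[[[-0.033,-0.016,0.007,0,0,5,55],[-0.066,-0.033,0.014,0,0,10,55],[-0.1,-0.05,0.02,0,0,15,55],[-0.135,-0.068,0.03,0,0,20,55],[-0.17,-0.085,0.04,0,0,25,55],[-0.205,-0.103,0.05,0,0,30,55],[-0.24,-0.121,0.06,0,0,35,55],[-0.275,-0.138,0.07,0.1,0.2,40.2,55],[-0.31,-0.156,0.082,0.1,0.2,40.2,55],[-0.335,-0.17,0.082,0.1,0.2,40.2,55],[-0.354,-0.1785,0.082,0.1,0.2,40.2,55],[-0.354,-0.1785,0.082,0.1,0.2,40.2,55]]]' 20
python3 - <<'E'
from go import *
print(jawang(),rel([.485,-.135,.13],-10.5))
for n in("side","top"):
    im=get_image(n); cv2.imwrite(f"pics/{n}3.png",cv2.resize(im[200:340,190:340],None,fx=4,fy=4))
E
```

```text
time: 2.8
ee_pos: [0.4846, -0.1396, 0.2004]
eef_rot: [0.001, 0.771, 0.637, -0.0]
force: [0.2, -0.2, 0.9]
grip_width: 0.0469
-10.836283870955 (array([ 4.8, -0.6, 70.4]), array([ 0.1 ,  0.1 , -0.34]))
```

View pics/side3.png

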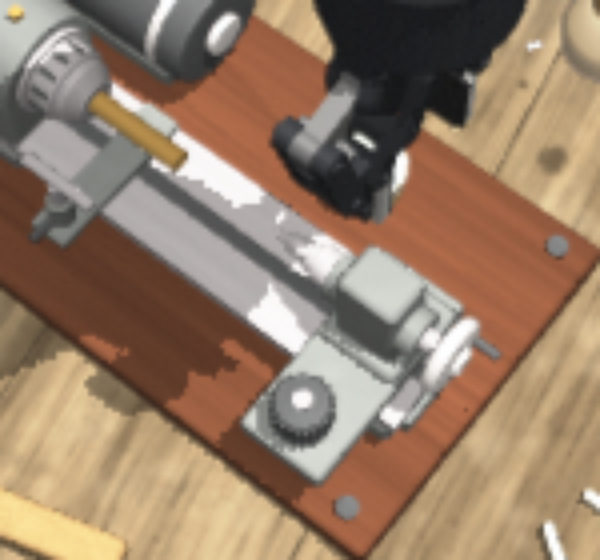

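View pics/top3.png

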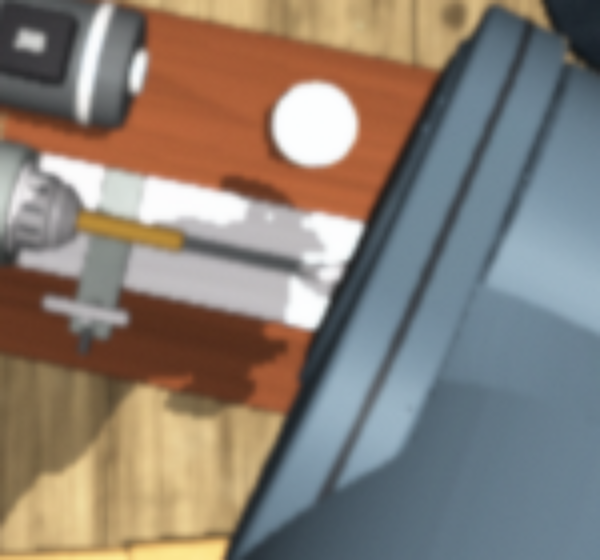

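```bash
python3 -m handwheel '[[[0.005,-0.0005,0.03,0.1,0.1,-0.3,55],[0.005,-0.0005,0.06,0.1,0.1,-0.3,55],[0.005,-0.0005,0.07,0.1,0.1,-0.3,55],[0.005,-0.0005,0.07,0.1,0.1,-0.3,55]]]' 20
python3 - <<'E'
from go import *
print(jawang(),rel([.485,-.135,.092],-10.5))
for n in("side",):
    im=get_image(n); cv2.imwrite(f"pics/{n}4.png",cv2.resize(im[200:340,190:340],None,fx=4,fy=4))
E
```

```text
time: 3.23
ee_pos: [0.4839, -0.1282, 0.1283]
eef_rot: [-0.003, 0.767, 0.642, -0.001]
force: [-0.2, -0.3, -0.1]
grip_width: 0.0472
-10.184752388887622 (array([-6.6,  2.5, 36.2]), array([-0.33, -0.16,  0.31]))
```

View pics/side4.png

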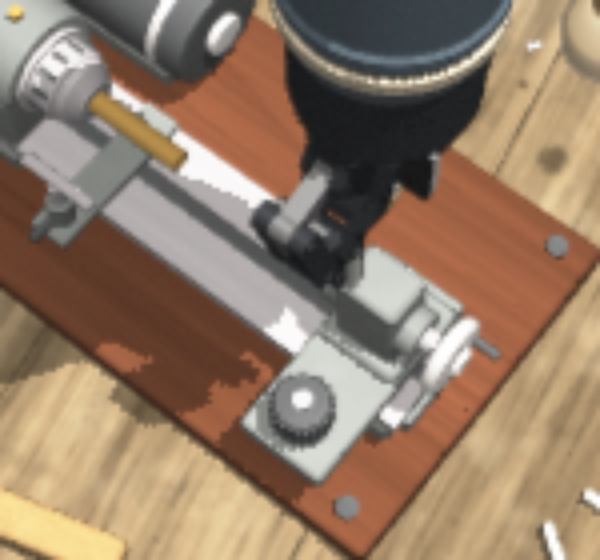

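```bash
python3 -m handwheel '[[[-0.0065,0.0025,0,-0.3,-0.2,0.3,55],[-0.0065,0.0025,0,-0.3,-0.2,0.3,55],[-0.0065,0.0025,0,-0.3,-0.2,0.3,55],[-0.0065,0.0025,0,-0.3,-0.2,0.3,55]]]' 20
python3 - <<'E'
from go import *
print(jawang(),get_state()['ee_pos'],rel([.485,-.135,.092],-10.5))
im=get_image("side"); print(jawang(),get_state()['ee_pos'],rel([.485,-.135,.092],-10.5))
cv2.imwrite(f"pics/side5.png",cv2.resize(im[200:340,190:340],None,fx=4,fy=4))
E
```

```text
time: 3.62
ee_pos: [0.4867, -0.136, 0.1307]
eef_rot: [0.002, 0.769, 0.639, 0.001]
force: [0.3, 1.6, -0.1]
grip_width: 0.0471
-10.538857716293412 [ 0.48673515 -0.13604721  0.13073031] (array([ 0.7, -2. , 38.7]), array([ 0.2 ,  0.04, -0.04]))
-10.531018975949074 [ 0.48659424 -0.13593158  0.13050295] (array([ 0.7, -1.9, 38.5]), array([ 0.18,  0.04, -0.03]))
```

View pics/side5.png

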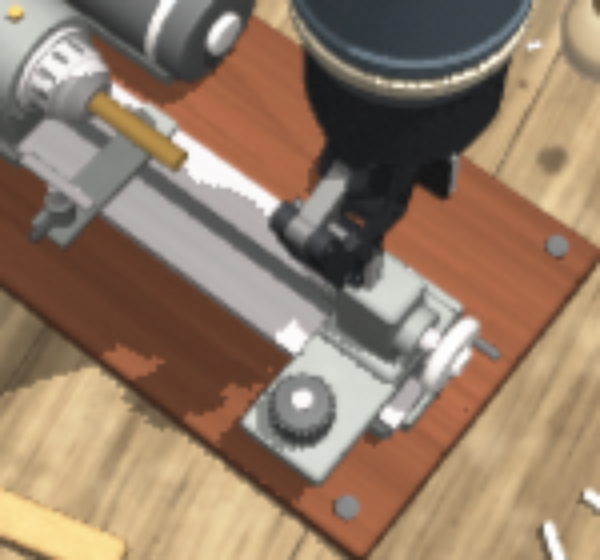

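```bash
python3 -m handwheel '[[[0.0007,-0.0018,0.012,0.2,0,0,55],[0.0007,-0.0018,0.024,0.2,0,0,55],[0.0007,-0.0018,0.034,0.2,0,0,55],[0.0007,-0.0018,0.038,0.2,0,0,55],[0.0007,-0.0018,0.038,0.2,0,0,55]]]' 20
python3 - <<'E'
from go import *
s=get_state();print(jawang(),s['ee_pos'],s['force'],s['wrist_torque'])
im=get_image("side")
cv2.imwrite(f"pics/side6.png",cv2.resize(im[200:340,190:340],None,fx=4,fy=4))
E
```

```text
time: 4.08
ee_pos: [0.4845, -0.1348, 0.0918]
eef_rot: [-0.0, 0.769, 0.639, -0.001]
force: [-0.2, 1.1, 0.4]
grip_width: 0.0468
-10.5363767570121 [ 0.48454165 -0.13483078  0.09178364] [-0.23801981  1.07176496  0.39210834] [-0.04070818  0.00190609  0.0315928 ]
```

View pics/side6.png

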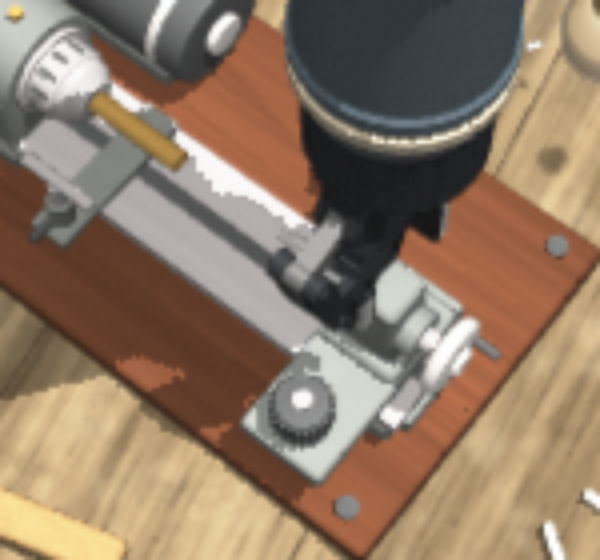

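Fingers straddle the column with no contact; closing gently.

```bash
python3 -m handwheel '[[[0,0,0,0,0,0,20],[0,0,0,0,0,0,20],[0,0,0,0,0,0,20],[0,0,0,0,0,0,20],[0,0,0,0,0,0,20],[0,0,0,0,0,0,20]]]' 40
python3 - <<'E'
from go import *
s=get_state();print(jawang(),s['ee_pos'],s['force'],s['wrist_torque'])
E
```

```text
time: 4.63
ee_pos: [0.4849, -0.135, 0.0925]
eef_rot: [-0.0, 0.769, 0.639, -0.001]
force: [-0.2, -1.2, -0.0]
grip_width: 0.0169
-10.542008003625156 [ 0.48494686 -0.13501613  0.0924845 ] [-0.24074655 -1.22197223 -0.0384686 ] [-0.00455686  0.00409542  0.02766319]
```

```bash
python3 - <<'E'
from go import *
for n in ("side","top"):
    im=get_image(n)
    cv2.imwrite(f"pics/{n}7.png",cv2.resize(im[215:320,220:340],None,fx=5,fy=5,interpolation=cv2.INTER_CUBIC))
print(proj("side",get_state()["ee_pos"])-[220,215])
E
```

```text
[64.71978098 60.92107469]
```

View pics/side7.png

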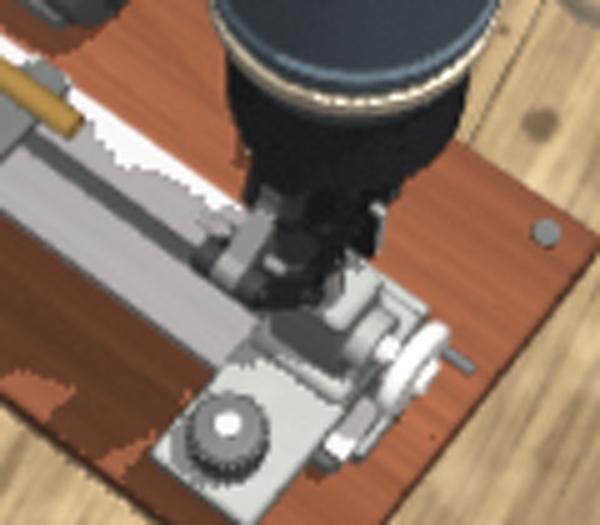

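View pics/top7.png

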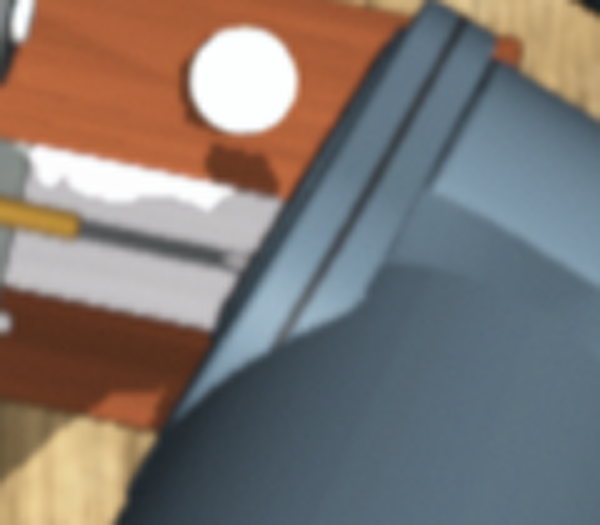

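```bash
python3 - <<'E'
from go import *
c=np.array([.4845,-.1348,0]); bx=np.array([.983,-.182,0]); by=np.array([.182,.983,0])
im=cv2.imread("pics/side6.png")
for o in(-.0235,.0235):
  for z in (.092,.098,.105,.115):
    pts=[(proj("side",c+bx*o+by*k+[0,0,z])-[190,200])*4 for k in(-.011,.011)]
    print(o,z,np.round(pts))
    cv2.line(im,tuple(int(v) for v in pts[0]),tuple(int(v) for v in pts[1]),(0,0,255) if o<0 else (255,0,0),1)
P=[ .4849,-.1349,-.1828,.1204,.1132,.0898]
import fit
for zz in(.1132,):
  q=np.array([(proj("side",fit.W(P,x,y,zz))-[190,200])*4 for x,y in((-.014,-.017),(.014,-.017),(.014,.017),(-.014,.017))],int)
  cv2.polylines(im,[q],True,(0,255,0),1)
cv2.imwrite("pics/ov6.png",im)
im=cv2.imread("pics/side3.png")
cv2.polylines(im,[q],True,(0,255,0),1);cv2.imwrite("pics/ov3.png",im)
E
```

```text
-0.0235 0.092 [[367. 356.]
 [328. 328.]]
-0.0235 0.098 [[367. 351.]
 [328. 323.]]
-0.0235 0.105 [[367. 344.]
 [328. 317.]]
-0.0235 0.115 [[368. 336.]
 [329. 308.]]
0.0235 0.092 [[427. 281.]
 [389. 255.]]
0.0235 0.098 [[428. 276.]
 [390. 249.]]
0.0235 0.105 [[429. 269.]
 [390. 243.]]
0.0235 0.115 [[430. 260.]
 [391. 233.]]
```

View pics/ov6.png

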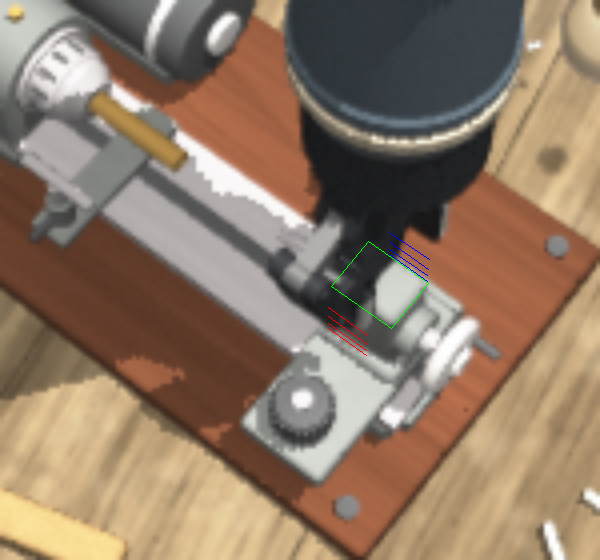

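View pics/ov3.png

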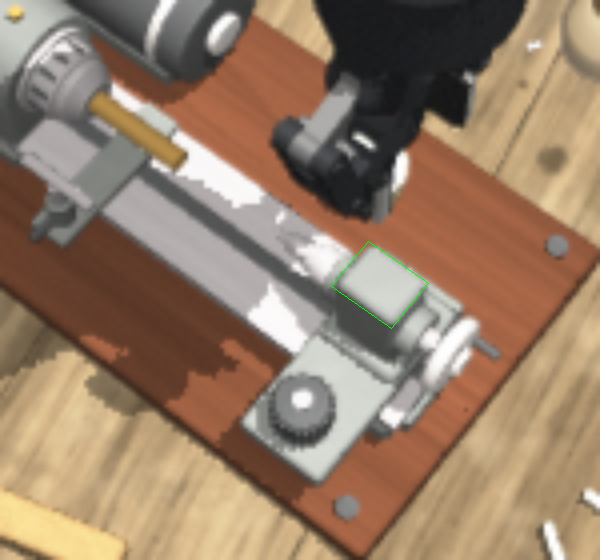

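```bash
python3 - <<'E'
from go import *
bx=np.array([.983,-.182,0]); by=np.array([.182,.983,0])
out=[]
for f,c,w in(("side3",[.4846,-.1396,.2004],.047),("side5",[.4867,-.136,.1307],.047),("side7",[.485,-.135,.0925],.017)):
    im=cv2.imread(f"pics/{f}.png"); s,o=(4,[190,200]) if f!="side7" else (5,[220,215])
    for sg,col in((-1,(0,0,255)),(1,(255,0,0))):
        for dz in (0,.02):
            q=np.array([(proj("side",np.array(c)+bx*sg*a+by*k+[0,0,dz])-o)*s for a,k in((w/2,-.011),(w/2,.011),(w/2+.0145,.011),(w/2+.0145,-.011))],int)
            cv2.polylines(im,[q],True,col,1)
    out.append(im[100:500,200:560] if s==4 else im[100:500,100:460])
cv2.imwrite("pics/ov_t.png",cv2.resize(np.hstack(out),None,fx=.74,fy=1.2))
E
```

```text
(no output)
```

View pics/ov_t.png

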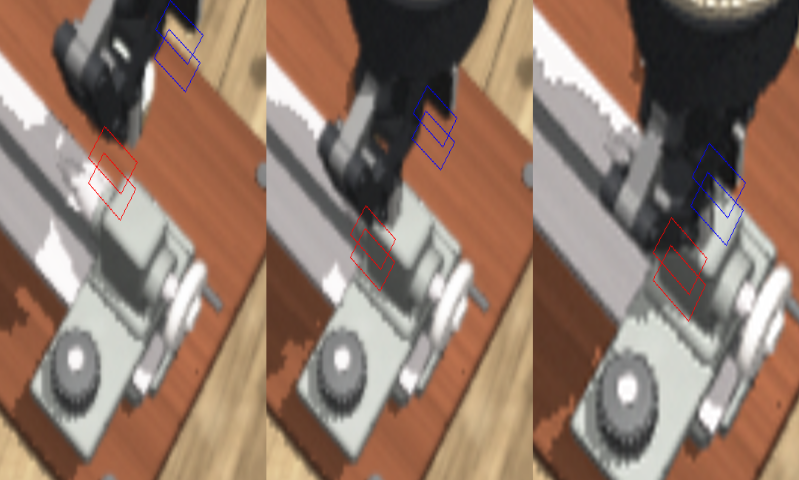

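```bash
python3 -m handwheel '[[[0,0,-0.008,0,0,0,55],[0,0,-0.008,0,0,0,55],[0,0,-0.008,0,0,0,55],[0,0,-0.008,0,0,0,55],[0,0,-0.004,0,0,0,55],[0,0,0.0,0,0,0,55],[0,0,0.004,0,0,0,55],[0,0,0.008,0,0,0,55],[0,0,0.008,0,0,0,55]]]' 20
python3 - <<'E'
from go import *
s=get_state();print(jawang(),s['ee_pos'],s['force'],s['wrist_torque'])
im=get_image("side")
cv2.imwrite(f"pics/side8.png",cv2.resize(im[215:320,220:340],None,fx=5,fy=5,interpolation=cv2.INTER_CUBIC))
E
```

```text
time: 5.48
ee_pos: [0.4843, -0.1349, 0.0834]
eef_rot: [-0.001, 0.769, 0.639, -0.001]
force: [-0.4, 0.4, 0.7]
grip_width: 0.0471
-10.54697595829121 [ 0.48432064 -0.13487261  0.08341269] [-0.37632462  0.38774124  0.65977516] [ 0.02356729 -0.04165011 -0.03473113]
```

View pics/side8.png

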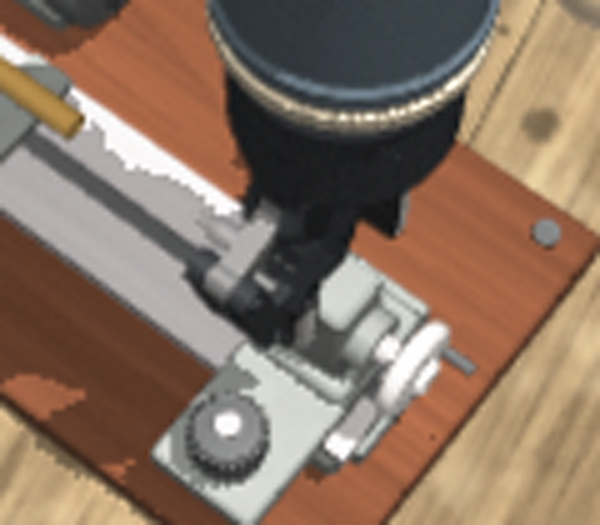

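```bash
python3 -m handwheel '[[[0,0,0,0,0,0,20],[0,0,0,0,0,0,20],[0,0,0,0,0,0,20],[0,0,0,0,0,0,20],[0,0,0,0,0,0,20]]]' 30
python3 - <<'E'
from go import *
s=get_state();print(jawang(),s['ee_pos'],s['force'],s['wrist_torque'])
im=get_image("side")
cv2.imwrite(f"pics/side9.png",cv2.resize(im[215:320,220:340],None,fx=5,fy=5,interpolation=cv2.INTER_CUBIC))
E
```

```text
time: 5.95
ee_pos: [0.4845, -0.135, 0.0839]
eef_rot: [-0.0, 0.769, 0.639, -0.001]
force: [-0.5, -0.4, -1.1]
grip_width: 0.0173
-10.550845364155741 [ 0.48453583 -0.13497186  0.08392288] [-0.45499042 -0.40712494 -1.0957275 ] [ 0.03202941 -0.00387412  0.03342909]
```

View pics/side9.png

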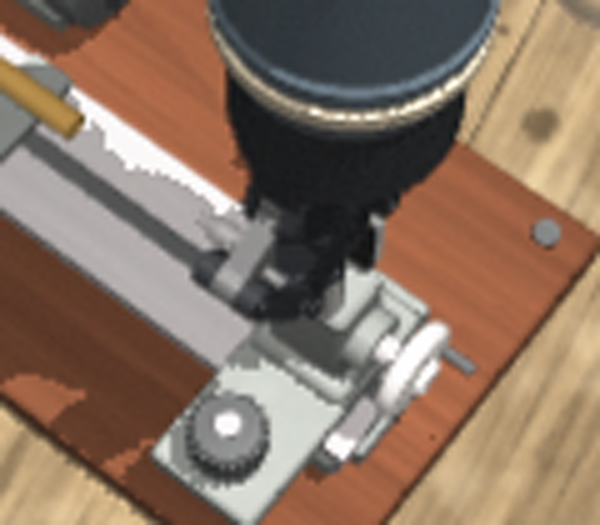

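```bash
for i in 1; do python3 -m handwheel '[[[0,0,0.003,0,0,0,20],[0,0,0.003,0,0,0,20],[0,0,0.003,0,0,0,20]]]' ; done; python3 - <<'E'
from go import *
s=get_state();print(s['ee_pos'],s['force'],s['wrist_torque'])
E
sleep 0; python3 -m handwheel '[[[0,0,0.003,0,0,0,20],[0,0,0.003,0,0,0,20],[0,0,0.003,0,0,0,20]]]'
```

```text
time: 6.25
ee_pos: [0.4849, -0.1351, 0.082]
eef_rot: [-0.0, 0.769, 0.639, -0.0]
force: [-3.6, 1.1, 18.8]
grip_width: 0.017
[ 0.48491468 -0.13505967  0.08201157] [-3.61602231  1.08607324 18.83519082] [0.42811437 0.88636666 0.00225064]
time: 6.5
ee_pos: [0.4851, -0.135, 0.0818]
eef_rot: [-0.0, 0.769, 0.639, 0.001]
force: [-11.5, 4.7, 46.5]
grip_width: 0.0171
```

```bash
python3 -m handwheel '[[[0,0,-0.006,0,0,0,20],[0,0,-0.006,0,0,0,20],[0,0,-0.006,0,0,0,20]]]'; python3 - <<'E'
from go import *
s=get_state();print(s['ee_pos'],s['force'],s['wrist_torque'])
for n in ("side",):
    im=get_image(n); cv2.imwrite("pics/side10.png",cv2.resize(im[225:305,240:340],None,fx=7,fy=7,interpolation=cv2.INTER_NEAREST))
    for th in ("tailstock",):
        for d in trace(n,th)[:1]: print(d["score"],d["bbox"])
E
```

```text
time: 6.75
ee_pos: [0.4854, -0.1351, 0.0881]
eef_rot: [0.0, 0.769, 0.639, 0.002]
force: [0.4, 0.5, -0.1]
grip_width: 0.0172
[ 0.48543238 -0.13506578  0.08809973] [ 0.41133575  0.50533099 -0.13603845] [-0.01538978  0.00550148  0.00462185]
0.68 [250.9, 258.2, 315.0, 323.5]
```

View pics/side10.png

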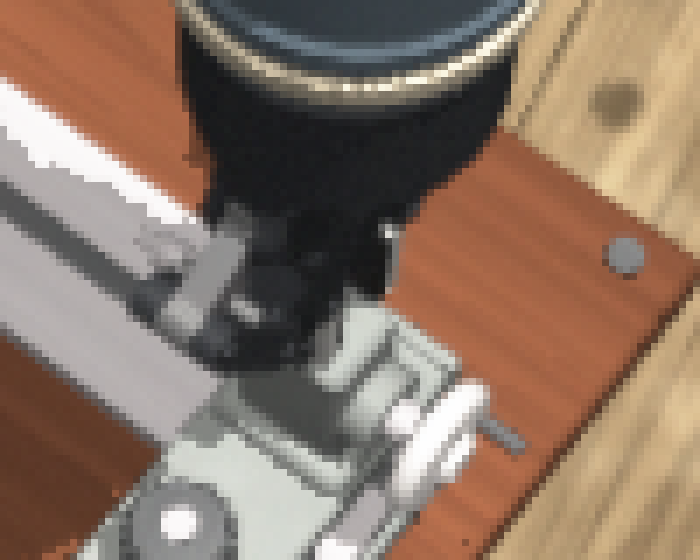

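```bash
python3 - <<'E'
from go import *
for uv in((286.4,276),(283,277)):
  for z in(.112,.118): print(uv,onz("side",uv,z))
print(proj("side",[.4854,-.1351,.0881]),proj("side",[.4854,-.1351,.116]))
E
```

```text
(286.4, 276) [ 0.47803544 -0.14113946  0.112     ]
(286.4, 276) [ 0.47553872 -0.14214468  0.118     ]
(283, 277) [ 0.4734794 -0.1365422  0.112    ]
(283, 277) [ 0.47101619 -0.13758124  0.118     ]
[284.80467112 276.67843993] [285.26558915 270.35705962]
```

```bash
python3 -m handwheel '[[[0,0,-0.004,0,0,0,55],[0,0,-0.004,0,0,0,55],[0,0,-0.004,0,0,0,55],[0,0,-0.004,0,0,0,55],[0,0,0,0,0,0,55],[0,0,0.005,0,0,0,55],[0,0,0.01,0,0,0,55],[0,0,0.013,0,0,0,55],[0,0,0.013,0,0,0,55]]]' 20
python3 - <<'E'
from go import *
s=get_state();print(jawang(),s['ee_pos'],s['force'],s['wrist_torque'])
print(rel([.485,-.135,.0655],-10.5))
E
```

```text
time: 7.6
ee_pos: [0.4844, -0.1347, 0.0735]
eef_rot: [-0.001, 0.769, 0.639, 0.001]
force: [-0.2, 0.2, -0.2]
grip_width: 0.0469
-10.591123217215268 [ 0.48440242 -0.13469309  0.07352925] [-0.15273995  0.2087921  -0.22285083] [-0.00696184 -0.03830007 -0.0171354 ]
(array([-0.2,  0.6,  8. ]), array([-0.02, -0.12, -0.09]))
```

```bash
python3 -m handwheel '[[[0,0.0005,0.003,0,0,0,55],[0,0.0005,0.006,0,0,0,55],[0,0.0005,0.007,0,0,0,55],[0,0.0005,0.007,0,0,0,55]]]' 20
python3 -m handwheel '[[[0,0,0,0,0,0,15],[0,0,0,0,0,0,15],[0,0,0,0,0,0,15],[0,0,0,0,0,0,15],[0,0,0,0,0,0,15]]]' 30
python3 - <<'E'
from go import *
s=get_state();print(jawang(),s['ee_pos'],s['force'],s['wrist_torque'])
im=get_image("side"); cv2.imwrite("pics/side11.png",cv2.resize(im[225:305,240:340],None,fx=7,fy=7,interpolation=cv2.INTER_NEAREST))
E
```

```text
time: 7.93
ee_pos: [0.4847, -0.1348, 0.0662]
eef_rot: [-0.001, 0.769, 0.639, 0.0]
force: [0.0, -0.2, -1.0]
grip_width: 0.0471
time: 8.35
ee_pos: [0.4841, -0.1346, 0.0664]
eef_rot: [-0.001, 0.77, 0.639, 0.0]
force: [-4.6, 2.3, 6.0]
grip_width: 0.0272
-10.621688182637119 [ 0.48411791 -0.13463799  0.06637007] [-4.56890171  2.28142354  5.98957721] [ 0.26072509  0.89238646 -0.25826572]
```

View pics/side11.png

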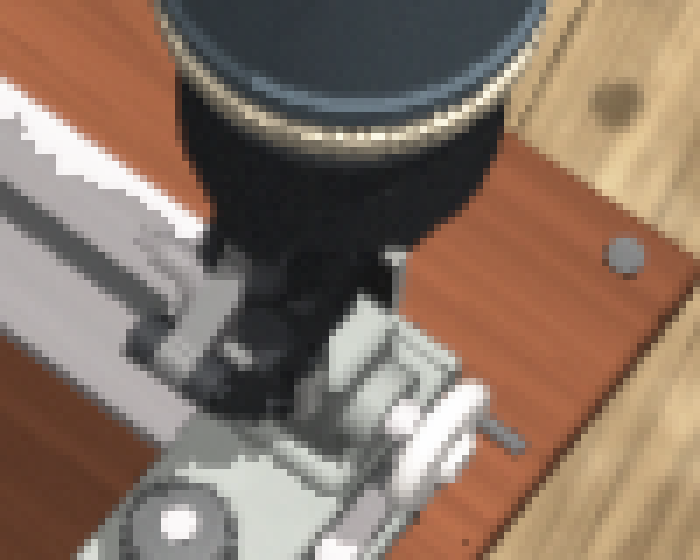

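```bash
python3 -m handwheel '[[[0.001,0,0,0,0,0,15],[0.002,0,0,0,0,0,15],[0.002,0,0,0,0,0,15],[0.002,0,0,0,0,0,15]]]' 60
python3 - <<'E'
from go import *
s=get_state();print(jawang(),s['ee_pos'],s['force'],s['wrist_torque'])
E
```

```text
time: 8.73
ee_pos: [0.4841, -0.1347, 0.0665]
eef_rot: [-0.0, 0.77, 0.638, -0.0]
force: [-4.1, -6.7, 2.9]
grip_width: 0.0264
-10.709045767519697 [ 0.484121   -0.13465963  0.06650968] [-4.14481323 -6.68411771  2.91756524] [-1.30975179  0.81708964 -0.11777472]
```

```bash
python3 -m handwheel '[[[0,0,0,0,0,0,15],[0,0,0,0,0,0,50],[0,0,0,0,0,0,50],[0,0,0,0,0,0,50],[0,0,-0.02,0,0,0,50],[0,0,-0.05,0,0,0,50],[0,0,-0.06,0,0,0,50],[0,0,-0.06,0,0,0,50]]]' 20
python3 - <<'E'
from go import *
print(get_state()["ee_pos"],get_state()["joint_positions"].round(2),rel([.4271,-.1241,.09],-10.5),rel([.4271,-.1241,.06],-10.5))
for n in("side","top"):
    im=get_image(n); cv2.imwrite(f"pics/{n}12.png",cv2.resize(im[225:325,230:340],None,fx=5,fy=5,interpolation=cv2.INTER_CUBIC))
E
```

```text
time: 9.4
ee_pos: [0.486, -0.1351, 0.1288]
eef_rot: [0.001, 0.77, 0.638, 0.001]
force: [1.1, -0.1, 0.3]
grip_width: 0.0426
[ 0.48602156 -0.13513385  0.12884667] [-0.18  0.44  0.51  1.98 -0.3   0.79  0.32] (array([ -0.1, -60.1,  38.6]), array([ 0.21, -0.02, -0.19])) (array([ -0.1, -60.2,  68.6]), array([ 0.21, -0.02, -0.19]))
```

View pics/side12.png

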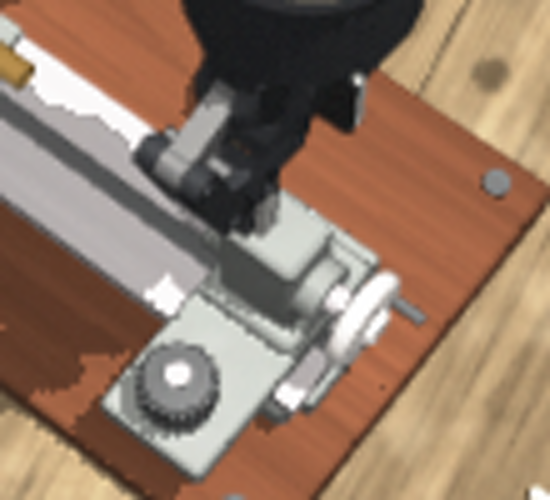

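```bash
python3 -m handwheel '[[[0,-0.025,0,0.2,0,-0.2,50],[0,-0.05,0.01,0.2,0,-0.2,50],[0,-0.06,0.03,0.2,0,-0.2,50],[0,-0.06,0.04,0.2,0,-0.2,50],[0,-0.06,0.04,0.2,0,-0.2,50],[0,-0.06,0.04,0.2,0,-0.2,50]]]' 20
python3 - <<'E'
from go import *
print(get_state()["ee_pos"],get_state()["joint_positions"].round(2),rel([.4271,-.1241,.04],-10.5))
for n in("side",):
    im=get_image(n); cv2.imwrite(f"pics/{n}13.png",cv2.resize(im[225:325,230:340],None,fx=5,fy=5,interpolation=cv2.INTER_CUBIC))
E
```

```text
time: 10.0
ee_pos: [0.425, -0.1232, 0.0857]
eef_rot: [-0.002, 0.769, 0.64, -0.002]
force: [-0.6, -0.1, 0.5]
grip_width: 0.0424
[ 0.4249748  -0.12316683  0.08572991] [-0.16  0.43  0.47  2.17 -0.34  0.61  0.37] (array([-0.5,  2.5, 45.7]), array([-0.33, -0.01,  0.02]))
```

View pics/side13.png

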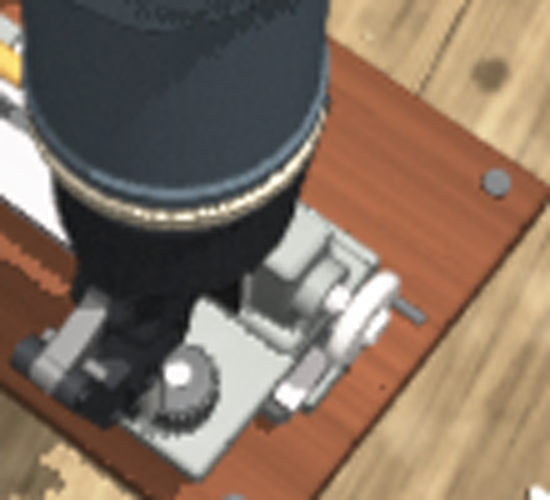

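```bash
python3 -m handwheel '[[[-0.0005,0.0025,0.01,-0.3,0,0,50],[-0.0005,0.0025,0.02,-0.3,0,0,50],[-0.0005,0.0025,0.026,-0.3,0,0,50],[-0.0005,0.0025,0.026,-0.3,0,0,50]]]' 20
python3 - <<'E'
from go import *
print(get_state()["ee_pos"],get_state()["joint_positions"].round(2),rel([.4271,-.1241,.042],-10.5))
for n in("side",):
    im=get_image(n); cv2.imwrite(f"pics/{n}14.png",cv2.resize(im[225:325,230:340],None,fx=5,fy=5,interpolation=cv2.INTER_CUBIC))
E
```

```text
time: 10.38
ee_pos: [0.4278, -0.1243, 0.0596]
eef_rot: [-0.0, 0.769, 0.64, -0.0]
force: [-0.1, -0.3, 0.1]
grip_width: 0.0426
[ 0.42784823 -0.12425209  0.05963733] [-0.12  0.48  0.43  2.19 -0.38  0.54  0.41] (array([ 0. , -0.8, 17.6]), array([-0.01, -0.  ,  0.03]))
```

View pics/side14.png

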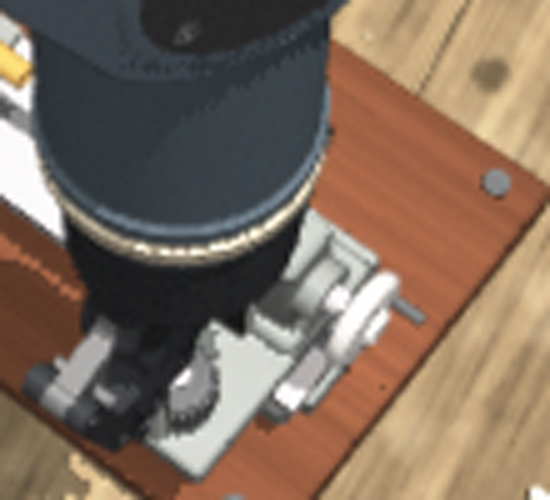

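```bash
python3 -m handwheel '[[[0,-0.0008,0.005,0,0,0,50],[0,-0.0008,0.009,0,0,0,50],[0,-0.0008,0.009,0,0,0,50]]]' 20
python3 -m handwheel '[[[0,0,0.004,0,0,0,50],[0,0,0.008,0,0,0,50],[0,0,0.008,0,0,0,50]]]' 20
python3 - <<'E'
from go import *
s=get_state();print(s["ee_pos"],s["force"],s["joint_positions"].round(2),rel([.4271,-.1241,.042],-10.5))
for n in("side",):
    im=get_image(n); cv2.imwrite(f"pics/{n}15.png",cv2.resize(im[225:325,230:340],None,fx=5,fy=5,interpolation=cv2.INTER_CUBIC))
E
```

```text
time: 10.68
ee_pos: [0.427, -0.1241, 0.0507]
eef_rot: [-0.0, 0.769, 0.64, -0.0]
force: [-0.9, -0.5, -0.5]
grip_width: 0.0427
time: 10.93
ee_pos: [0.4267, -0.124, 0.0421]
eef_rot: [-0.0, 0.769, 0.64, -0.0]
force: [0.1, 0.2, -0.0]
grip_width: 0.0429
[ 0.42672705 -0.12398758  0.04213253] [ 0.07456778  0.17997021 -0.00636595] [-0.1   0.51  0.4   2.21 -0.41  0.49  0.44] (array([-0. ,  0.4,  0.1]), array([-0.05, -0.01,  0.03]))
```

View pics/side15.png

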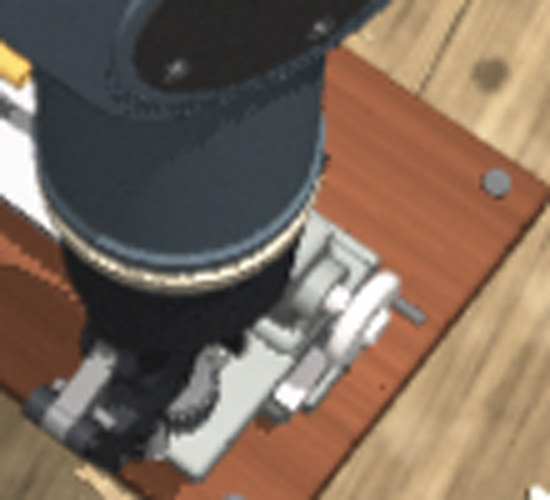

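```bash
python3 -m handwheel '[[[0,0,0,0,0,0,15],[0,0,0,0,0,0,15],[0,0,0,0,0,0,15],[0,0,0,0,0,0,15],[0,0,0,0,0,0,15]]]' 60
python3 - <<'E'
from go import *
s=get_state();print(jawang(),s["ee_pos"],s["force"],s["wrist_torque"],s["grip_width"])
E
```

```text
time: 11.4
ee_pos: [0.4271, -0.1242, 0.0427]
eef_rot: [-0.0, 0.769, 0.64, 0.0]
force: [-0.2, -0.9, 5.9]
grip_width: 0.0256
-10.486216882449455 [ 0.42712147 -0.12418228  0.04271555] [-0.21609351 -0.88833534  5.87042449] [ 0.02524809  0.06147639 -0.04505681] 0.025569326844997086
```

```bash
python3 - <<'E'
from go import *
bx=np.array([.983,-.182,0]); by=np.array([.182,.983,0])
out=[]
im=get_image("side"); cv2.imwrite("pics/side16raw.png",im)
o=[235,255]; s=9
im=cv2.resize(im[255:325,235:315],None,fx=s,fy=s,interpolation=cv2.INTER_CUBIC); clean=im.copy()
c=get_state()["ee_pos"]
def pl(pts,col): cv2.polylines(im,[np.array([(proj("side",p)-o)*s for p in pts],int)],True,col,1)
pl([np.array([.4271,-.1241,.0898])+.015*np.array([np.cos(t),np.sin(t),0]) for t in np.linspace(0,6.28,30)],(0,255,0))
for dz in(.0,.03):
    for sg,col in((-1,(0,0,255)),(1,(255,0,0))):
        pl([c+bx*sg*a+by*k+[0,0,dz] for a,k in((.0145,-.011),(.0145,.011),(.029,.011),(.029,-.011))],col)
cv2.imwrite("pics/ov16.png",im)
E
```

```text
(no output)
```

View pics/ov16.png

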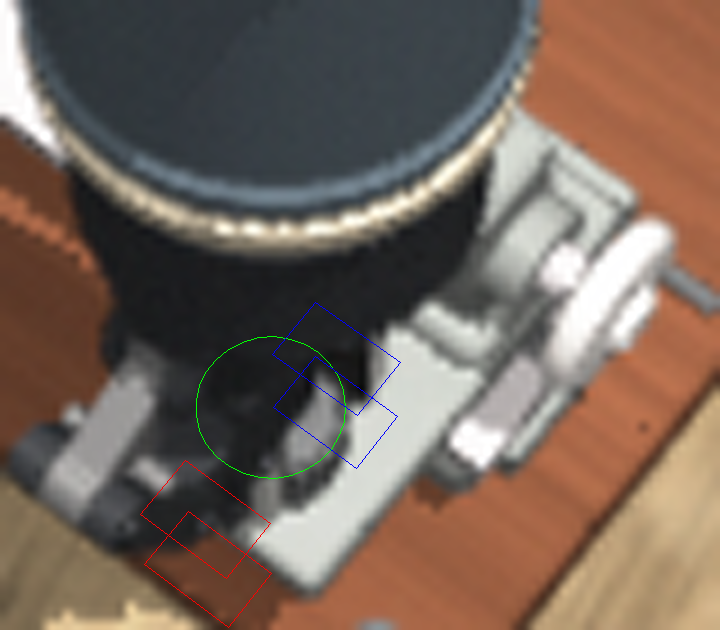

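```bash
python3 -m handwheel '[[[0,0,0,0,0,-5,15],[0,0,0,0,0,-10,15],[0,0,0,0,0,-10,15]]]' 60
python3 - <<'E'
from go import *
s=get_state();print(jawang(),s["ee_pos"],s["force"],s["wrist_torque"],s["grip_width"])
E
```

```text
time: 11.7
ee_pos: [0.4274, -0.1242, 0.0428]
eef_rot: [0.0, 0.709, 0.706, 0.0]
force: [0.8, -0.6, 0.8]
grip_width: 0.0255
-0.23682239951355685 [ 0.42742276 -0.12419861  0.042814  ] [ 0.80283964 -0.58467239  0.79884134] [-0.09258951 -0.18118073  0.15201203] 0.02548387635115112
```

```bash
python3 -m handwheel '[[[0,0,0,0,0,-6,15],[0,0,0,0,0,-12,15],[0,0,0,0,0,-18,15],[0,0,0,0,0,-24,15],[0,0,0,0,0,-30,15],[0,0,0,0,0,-30,15]]]' 60
python3 - <<'E'
from go import *
s=get_state();print(jawang(),s["ee_pos"],s["force"],s["wrist_torque"],s["grip_width"])
im=get_image("side"); cv2.imwrite("pics/side17.png",cv2.resize(im[255:325,235:315],None,fx=8,fy=8,interpolation=cv2.INTER_CUBIC))
E
python3 -m handwheel '[[[0,0,0,0,0,-6,15],[0,0,0,0,0,-12,15],[0,0,0,0,0,-18,15],[0,0,0,0,0,-24,15],[0,0,0,0,0,-24,15]]]' 60
python3 - <<'E'
from go import *
s=get_state();print(jawang(),s["ee_pos"],s["force"],s["wrist_torque"],s["grip_width"])
im=get_image("side"); cv2.imwrite("pics/side18.png",cv2.resize(im[255:325,235:315],None,fx=8,fy=8,interpolation=cv2.INTER_CUBIC))
E
```

```text
time: 12.2
ee_pos: [0.4284, -0.1241, 0.0429]
eef_rot: [0.001, 0.501, 0.866, 0.001]
force: [3.3, 1.5, -1.4]
grip_width: 0.0256
29.894338128339122 [ 0.42835859 -0.12406874  0.04289802] [ 3.34510899  1.48467531 -1.40469054] [ 0.27040974 -0.73373071  0.18903754] 0.025577159841510294
time: 12.67
ee_pos: [0.4289, -0.1237, 0.0429]
eef_rot: [0.001, 0.312, 0.95, 0.001]
force: [3.4, 3.0, -1.8]
grip_width: 0.0254
53.606519855594854 [ 0.42893003 -0.12374518  0.04289049] [ 3.35793718  2.984676   -1.84780989] [ 0.5517383  -0.84941914  0.16395044] 0.025441308716039484
```

View pics/side18.png

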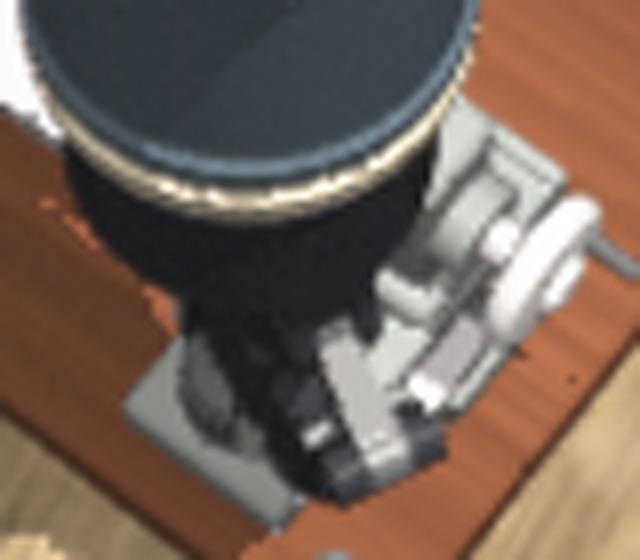

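```bash
python3 -m handwheel '[[[0,0,0,0,0,0,50],[0,0,0,0,0,0,50],[0,0,0,0,0,0,50],[0,0,-0.015,0,0,0,50],[0,0,-0.04,0,0,0,50],[0,0,-0.07,0,0,7,50],[0,0,-0.085,0,0,14,50],[0,0,-0.085,0,0,21,50],[0,0,-0.085,0,0,28,50],[0,0,-0.085,0,0,28,50]]]' 20
python3 - <<'E'
from go import *
print(jawang(),get_state()["ee_pos"],rel([.4841,-.1347,.125],-10.5),rel([.4841,-.1347,.11],-10.5))
E
```

```text
time: 13.55
ee_pos: [0.4283, -0.1238, 0.1282]
eef_rot: [0.001, 0.538, 0.843, 0.001]
force: [-0.9, 0.7, 0.0]
grip_width: 0.0428
24.86919969527396 [ 0.42834091 -0.12381007  0.12816479] (array([-33.3,  46. ,   3.3]), array([ 1.800e-01, -2.000e-02,  3.537e+01])) (array([-33.3,  46. ,  18.3]), array([ 1.800e-01, -2.000e-02,  3.537e+01]))
```

```bash
python3 -m handwheel '[[[-0.01,0.014,0,0,0,7,55],[-0.02,0.028,0,0,0,14,55],[-0.033,0.046,0,0,0,21,55],[-0.033,0.046,0,0,0,28,55],[-0.033,0.046,0.005,0.2,0,35.4,55],[-0.033,0.046,0.018,0.2,0,35.4,55],[-0.033,0.046,0.018,0.2,0,35.4,55],[-0.033,0.046,0.018,0.2,0,35.4,55]]]' 20
python3 - <<'E'
from go import *
print(jawang(),get_state()["ee_pos"],rel([.4841,-.1347,.066],-10.5))
E
```

```text
time: 14.22
ee_pos: [0.4831, -0.1342, 0.1098]
eef_rot: [-0.001, 0.768, 0.64, -0.001]
force: [0.4, 0.2, 1.4]
grip_width: 0.0471
-10.37052687043506 [ 0.48305534 -0.13421636  0.10975177] (array([-0.3,  1.2, 43.7]), array([-0.17, -0.01,  0.13]))
```

```bash
python3 -m handwheel '[[[0,0.001,0.012,-0.2,0,0.1,55],[0,0.001,0.024,-0.2,0,0.1,55],[0,0.001,0.034,-0.2,0,0.1,55],[0,0.001,0.042,-0.2,0,0.1,55],[0,0.001,0.0435,-0.2,0,0.1,55],[0,0.001,0.0435,-0.2,0,0.1,55]]]' 20
python3 -m handwheel '[[[0,0,0,0,0,0,15],[0,0,0,0,0,0,15],[0,0,0,0,0,0,15],[0,0,0,0,0,0,15],[0,0,0,0,0,0,15]]]' 40
python3 -m handwheel '[[[0.002,0,0,0,0,0,15],[0.004,0,0,0,0,0,15],[0.006,0,0,0,0,0,15],[0.006,0,0,0,0,0,15]]]'
```

```text
time: 14.72
ee_pos: [0.4836, -0.1345, 0.066]
eef_rot: [-0.0, 0.769, 0.64, -0.0]
force: [-0.6, -0.3, 0.5]
grip_width: 0.0474
time: 15.13
ee_pos: [0.4842, -0.1347, 0.0666]
eef_rot: [0.0, 0.769, 0.64, 0.0]
force: [0.5, -0.6, 6.1]
grip_width: 0.0267
time: 15.47
ee_pos: [0.4854, -0.1286, 0.0666]
eef_rot: [0.0, 0.769, 0.64, 0.0]
force: [-0.5, -3.0, -0.3]
grip_width: 0.0271
```

```bash
python3 -m handwheel '[[[0.006,0,0,0,0,0,15],[0.012,0,0,0,0,0,15],[0.018,0,0,0,0,0,15],[0.024,0,0,0,0,0,15],[0.03,0,0,0,0,0,15],[0.036,0,0,0,0,0,15],[0.042,0,0,0,0,0,15],[0.042,0,0,0,0,0,15],[0.042,0,0,0,0,0,15],[0.042,0,0,0,0,0,15]]]'
python3 - <<'E'
from go import *
P0=np.array([.4842,-.1347]);by=np.array([.182,.983])
s=get_state();d=s["ee_pos"][:2]-P0;print("slide",d@by,"lat",d@[.983,-.182],s["force"][:2]@by,s["force"],jawang())
for n in("side","top"):
    im=get_image(n); cv2.imwrite(f"pics/{n}20.png",cv2.resize(im[215:285,200:290],None,fx=8,fy=8,interpolation=cv2.INTER_CUBIC))
E
```

```text
time: 16.3
ee_pos: [0.4939, -0.0857, 0.0667]
eef_rot: [0.0, 0.768, 0.64, 0.001]
force: [4.9, 3.6, -2.9]
grip_width: 0.0271
slide 0.04994005880218775 lat 0.0005850506458536094 4.400583392405531 [ 4.88340757  3.57253633 -2.91637072] -10.383852492015865
```

View pics/side20.png

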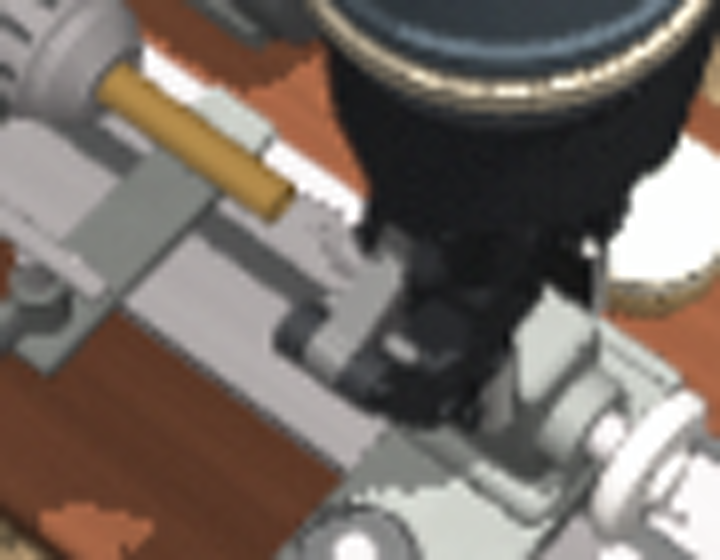

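View pics/top20.png

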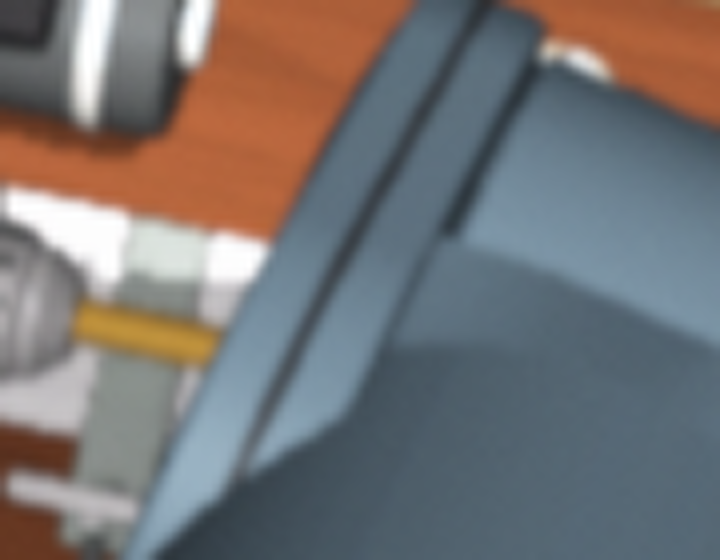

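```bash
cat > st.py <<'E'
from go import *
P0=np.array([.4842,-.1347]);by=np.array([.182,.983])
s=get_state();d=s["ee_pos"][:2]-P0;print("slide %.1f lat %.1f F %.2f  Mx,y,z %s"%(d@by*1e3,d@[.983,-.182]*1e3,s["force"][:2]@by,s["wrist_torque"].round(2)))
E
for i in 1 2 3 4 5; do :; done
python3 -m handwheel '[[[0.001,0,0,0,0,0,15],[0.002,0,0,0,0,0,15],[0.002,0,0,0,0,0,15]]]' >/dev/null; python3 st.py
python3 -m handwheel '[[[0.001,0,0,0,0,0,15],[0.002,0,0,0,0,0,15]]]'>/dev/null; python3 st.py
python3 -m handwheel '[[[0.001,0,0,0,0,0,15],[0.002,0,0,0,0,0,15]]]'>/dev/null; python3 st.py
python3 -m handwheel '[[[0.001,0,0,0,0,0,15],[0.002,0,0,0,0,0,15]]]'>/dev/null; python3 st.py
```

```text
slide 51.6 lat 0.6 F -2.22  Mx,y,z [-0.66 -0.48 -0.4 ]
slide 53.0 lat 0.6 F -3.49  Mx,y,z [-1.01 -0.37 -0.31]
slide 54.6 lat 0.7 F -4.28  Mx,y,z [-1.01 -0.4  -0.31]
slide 56.3 lat 0.7 F -4.19  Mx,y,z [-1.  -0.4 -0.2]
```

```bash

python3 -m handwheel '[[[0.0005,0,0,0,0,0,15],[0.0015,0,0,0,0,0,15]]]'>/dev/null; python3 st.py
python3 -m handwheel '[[[0.0005,0,0,0,0,0,15],[0.0015,0,0,0,0,0,15]]]'>/dev/null; python3 st.py
python3 -m handwheel '[[[0.0005,0,0,0,0,0,15],[0.0015,0,0,0,0,0,15]]]'>/dev/null; python3 st.py
python3 -m handwheel '[[[0.0005,0,0,0,0,0,15],[0.0015,0,0,0,0,0,15]]]'>/dev/null; python3 st.py
python3 -m handwheel '[[[0.0005,0,0,0,0,0,15],[0.0015,0,0,0,0,0,15]]]'>/dev/null; python3 st.py
```

```text
slide 57.5 lat 0.7 F -4.20  Mx,y,z [-0.95 -0.39 -0.23]
slide 58.8 lat 0.7 F -4.73  Mx,y,z [-1.01 -0.42 -0.16]
slide 60.1 lat 0.7 F -3.89  Mx,y,z [-0.97 -0.44 -0.25]
slide 61.4 lat 0.7 F -3.18  Mx,y,z [-0.95 -0.47 -0.22]
slide 62.4 lat 0.8 F -5.48  Mx,y,z [-1.3  -0.32 -0.14]
```

```bash

python3 -m handwheel '[[[0.0005,0,0,0,0,0,15],[0.0015,0,0,0,0,0,15]]]'>/dev/null; python3 st.py
python3 -m handwheel '[[[0.0005,0,0,0,0,0,15],[0.0015,0,0,0,0,0,15]]]'>/dev/null; python3 st.py
python3 -m handwheel '[[[0.0005,0,0,0,0,0,15],[0.0015,0,0,0,0,0,15]]]'>/dev/null; python3 st.py
```

```text
slide 63.3 lat 0.7 F -5.32  Mx,y,z [-1.25 -0.36 -0.15]
slide 64.2 lat 0.8 F -5.02  Mx,y,z [-1.29 -0.33 -0.06]
slide 65.1 lat 0.8 F -6.27  Mx,y,z [-1.31 -0.34 -0.04]
```

```bash

python3 -m handwheel '[[[0.0005,0,0,0,0,0,15],[0.0017,0,0,0,0,0,15]]]'>/dev/null; python3 st.py
python3 -m handwheel '[[[0.0005,0,0,0,0,0,15],[0.0015,0,0,0,0,0,15]]]'>/dev/null; python3 st.py
python3 - <<'E'
from go import *
im=get_image("side"); cv2.imwrite("pics/side21.png",cv2.resize(im[215:285,200:290],None,fx=8,fy=8,interpolation=cv2.INTER_CUBIC))
E
python3 st.py
```

```text
slide 66.0 lat 0.8 F -6.89  Mx,y,z [-1.34 -0.33 -0.08]
slide 66.9 lat 0.8 F -6.27  Mx,y,z [-1.37 -0.37  0.  ]
slide 67.2 lat 0.8 F -5.67  Mx,y,z [-1.27 -0.31 -0.11]
```

View pics/side21.png

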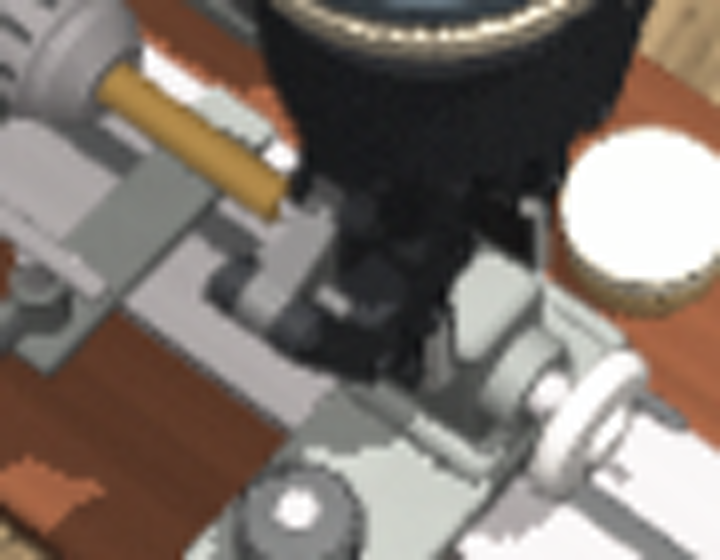

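```bash
python3 -m handwheel '[[[0,0,0,0,0,0,15],[0,0,0,0,0,0,15]]]'; python3 st.py
python3 -m handwheel '[[[0,0,0,0,0,0,50],[0,0,0,0,0,0,50],[0,0,0,0,0,0,50]]]' 20; python3 st.py
python3 -m handwheel '[[[0,0,-0.02,0,0,0,50],[0,0,-0.05,0,0,0,50],[0,0,-0.06,0,0,0,50],[0,0,-0.06,0,0,0,50]]]' 20
python3 - <<'E'
from go import *
print(jawang(),rel([.440,-.0584,.085],-10.5))
im=get_image("side"); cv2.imwrite("pics/side22raw.png",im);cv2.imwrite("pics/side22.png",cv2.resize(im[215:305,200:300],None,fx=6,fy=6,interpolation=cv2.INTER_CUBIC))
E
```

```text
time: 19.03
ee_pos: [0.4973, -0.0688, 0.0667]
eef_rot: [0.003, 0.769, 0.639, -0.001]
force: [2.8, -4.6, -3.5]
grip_width: 0.0269
slide 67.1 lat 0.8 F -4.06  Mx,y,z [-0.83 -0.34 -0.07]
time: 19.28
ee_pos: [0.4968, -0.068, 0.0666]
eef_rot: [0.002, 0.769, 0.639, -0.001]
force: [-0.6, -1.0, 0.1]
grip_width: 0.0424
slide 67.8 lat 0.2 F -1.09  Mx,y,z [-0.   -0.    0.01]
time: 19.62
ee_pos: [0.4981, -0.0675, 0.1289]
eef_rot: [0.003, 0.769, 0.639, 0.001]
force: [0.3, -0.3, -0.2]
grip_width: 0.043
-10.524362160479606 (array([ -1.5, -59.1,  43.6]), array([ 0.34,  0.18, -0.02]))
```

View pics/side22.png

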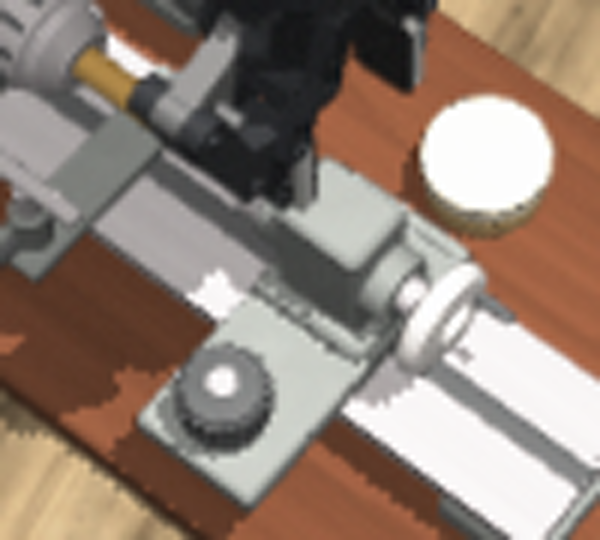

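```bash
python3 - <<'E'
from go import *
print(proj("side",[.440,-.0584,.0898]),onz("side",(236.8,278.3),.0898),onz("side",(265.4,299.8),.0898))
E
python3 -m handwheel '[[[-0.0015,-0.025,0,0.3,0.2,0,50],[-0.0015,-0.05,0.01,0.3,0.2,0,50],[-0.0015,-0.059,0.03,0.3,0.2,0,50],[-0.0015,-0.059,0.043,0.3,0.2,0,50],[-0.0015,-0.059,0.043,0.3,0.2,0,50],[-0.0015,-0.059,0.043,0.3,0.2,0,50]]]' 20
python3 - <<'E'
from go import *
print(jawang(),rel([.440,-.0584,.0425],-10.5))
E
```

```text
[236.69379153 279.02648753] [ 0.44136061 -0.05786718  0.0898    ] [ 0.42805758 -0.12422379  0.0898    ]
time: 20.17
ee_pos: [0.4385, -0.058, 0.0835]
eef_rot: [-0.001, 0.769, 0.639, -0.001]
force: [-0.4, 0.0, -0.2]
grip_width: 0.0429
-10.51049781146431 (array([-0.1,  1.7, 41. ]), array([-0.2 ,  0.02, -0.01]))
```

```bash
python3 -m handwheel '[[[0.0003,0.002,0.01,-0.2,0,0,50],[0.0003,0.002,0.02,-0.2,0,0,50],[0.0003,0.002,0.026,-0.2,0,0,50],[0.0003,0.002,0.026,-0.2,0,0,50]]]' 20
python3 -m handwheel '[[[0,0,0.005,0,0,0,50],[0,0,0.01,0,0,0,50],[0,0,0.015,0,0,0,50],[0,0,0.015,0,0,0,50]]]' 20
python3 - <<'E'
from go import *
print(jawang(),rel([.4403,-.0580,.0425],-10.5))
im=get_image("side"); cv2.imwrite("pics/side23.png",cv2.resize(im[215:305,200:300],None,fx=6,fy=6,interpolation=cv2.INTER_CUBIC))
E
```

```text
time: 20.5
ee_pos: [0.4402, -0.0581, 0.0569]
eef_rot: [-0.0, 0.769, 0.639, -0.001]
force: [-0.7, -0.2, -0.6]
grip_width: 0.0432
time: 20.83
ee_pos: [0.4399, -0.058, 0.0412]
eef_rot: [-0.001, 0.769, 0.639, -0.001]
force: [-1.0, -0.5, 0.0]
grip_width: 0.0428
-10.509210818566977 (array([ 0.1,  0.4, -1.3]), array([-0.11,  0.04, -0.01]))
```

View pics/side23.png

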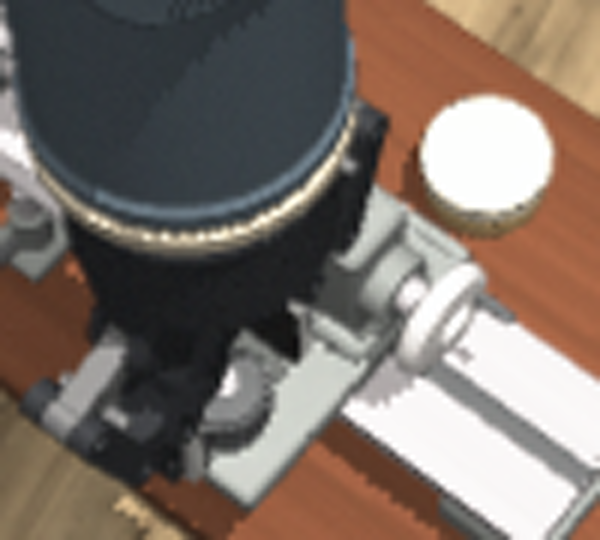

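```bash
python3 -m handwheel '[[[0,0,0,0,0,0,15],[0,0,0,0,0,0,15],[0,0,0,0,0,0,15],[0,0,0,0,0,0,15],[0,0,0,0,0,0,15]]]' 60
cat > tq.py <<'E'
from go import *
s=get_state();print("jaw %.1f"%jawang(),s["ee_pos"].round(4),s["force"].round(1),s["wrist_torque"].round(2),s["grip_width"].round(4),"t",round(s["time"],2))
E
python3 tq.py
python3 -m handwheel '[[[0,0,0,0,0,5,15],[0,0,0,0,0,10,15],[0,0,0,0,0,15,15],[0,0,0,0,0,20,15],[0,0,0,0,0,20,15]]]' >/dev/null; python3 tq.py
```

```text
time: 21.3
ee_pos: [0.4401, -0.0581, 0.0419]
eef_rot: [-0.0, 0.769, 0.639, -0.001]
force: [-1.5, -0.3, 6.0]
grip_width: 0.0256Traceback (most recent call last):
  File "tq.py", line 2, in <module>
    s=get_state();print("jaw %.1f"%jawang(),s["ee_pos"].round(4),s["force"].round(1),s["wrist_torque"].round(2),s["grip_width"].round(4),"t",round(s["time"],2))
                                                                                                                ^^^^^^^^^^^^^^^^^^^^^
AttributeError: 'float' object has no attribute 'round'
Traceback (most recent call last):
  File "tq.py", line 2, in <module>
    s=get_state();print("jaw %.1f"%jawang(),s["ee_pos"].round(4),s["force"].round(1),s["wrist_torque"].round(2),s["grip_width"].round(4),"t",round(s["time"],2))
                                                                                                                ^^^^^^^^^^^^^^^^^^^^^
AttributeError: 'float' object has no attribute 'round'
```

```bash
sed -i 's/s\["grip_width"\].round(4)/round(s["grip_width"],4)/' tq.py; python3 tq.py
python3 -m handwheel '[[[0,0,0,0,0,5,15],[0,0,0,0,0,10,15],[0,0,0,0,0,15,15],[0,0,0,0,0,20,15],[0,0,0,0,0,20,15]]]' >/dev/null; python3 tq.py
```

```text
jaw -30.8 [ 0.4395 -0.058   0.0419] [-2.7  0.5  5.5] [ 0.09  0.6  -0.1 ] 0.0259 t 21.72
jaw -50.9 [ 0.439  -0.0577  0.0419] [-2.5  1.2  4.6] [ 0.26  0.56 -0.04] 0.0257 t 22.13
```

```bash

python3 -m handwheel '[[[0,0,0,0,0,5,15],[0,0,0,0,0,10,15],[0,0,0,0,0,14,15]]]' >/dev/null; python3 tq.py
python3 -m handwheel '[[[0,0,0,0,0,5,15],[0,0,0,0,0,10,15]]]' >/dev/null; python3 tq.py
python3 -m handwheel '[[[0,0,0,0,0,5,15],[0,0,0,0,0,8,15]]]' >/dev/null; python3 tq.py
python3 -m handwheel '[[[0,0,0,0,0,5,15],[0,0,0,0,0,8,15]]]' >/dev/null; python3 tq.py
```

```text
jaw -64.8 [ 0.4388 -0.0574  0.0419] [-3.   1.3  2.3] [0.31 0.37 0.23] 0.0257 t 22.38
jaw -74.8 [ 0.4387 -0.0571  0.0419] [-0.8  2.1  1.1] [0.23 0.29 0.23] 0.0262 t 22.55
jaw -82.8 [ 0.4386 -0.0568  0.0418] [-1.6  1.5  1.8] [0.26 0.22 0.35] 0.0254 t 22.72
jaw -90.7 [ 0.4387 -0.0566  0.0419] [-0.4  1.7  3.6] [ 0.4   0.12 -0.01] 0.0257 t 22.88
```

```bash

python3 -m handwheel '[[[0,0,0,0,0,4,15],[0,0,0,0,0,8,15]]]' >/dev/null; python3 tq.py
python3 -m handwheel '[[[0,0,0,0,0,4,15],[0,0,0,0,0,8,15]]]' >/dev/null; python3 tq.py
python3 - <<'E'
from go import *
print(get_state()["joint_positions"].round(2))
im=get_image("side"); cv2.imwrite("pics/side24.png",cv2.resize(im[215:305,200:300],None,fx=6,fy=6,interpolation=cv2.INTER_CUBIC))
E
```

```text
jaw -98.6 [ 0.4395 -0.0565  0.0419] [ 4.6  0.5 -3.8] [ 0.13 -1.23  0.33] 0.0254 t 23.05
jaw -106.5 [ 0.4411 -0.0569  0.042 ] [ 3.9 -3.6 -6.4] [-0.49 -1.08  0.85] 0.0252 t 23.22
[-0.51  0.63  0.83  2.22 -0.81  0.64 -0.94]
```

View pics/side24.png

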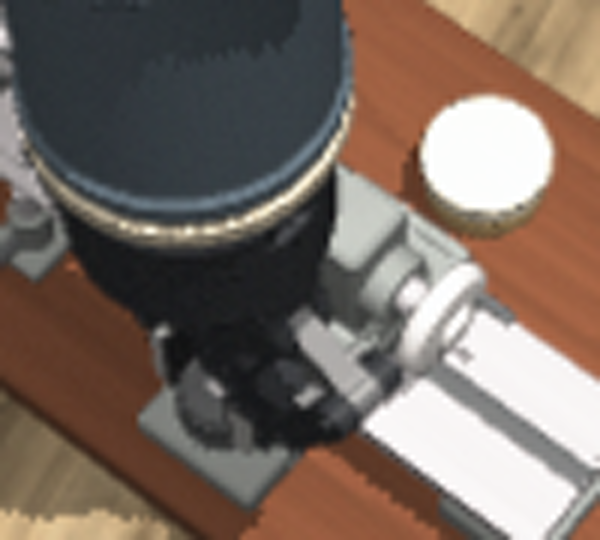

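```bash

python3 -m handwheel '[[[0,0,0,0,0,0,15],[0,0,0,0,0,3,15],[0,0,0,0,0,6,15],[0,0,0,0,0,6,15]]]' 100 >/dev/null; python3 tq.py
python3 -m handwheel '[[[0,0,0,0,0,3,15],[0,0,0,0,0,6,15],[0,0,0,0,0,6,15]]]' 100 >/dev/null; python3 tq.py
```

```text
jaw -112.7 [ 0.4439 -0.0582  0.0423] [ 8.  -2.9 -6.1] [-0.75 -1.93 -0.  ] 0.0242 t 23.6
jaw -118.6 [ 0.4438 -0.0586  0.0422] [-0.4 -1.8 -0.1] [-0.48 -0.08  0.68] 0.0239 t 23.85
```

```bash

python3 -m handwheel '[[[0,0,0,0,0,0,50],[0,0,0,0,0,0,50],[0,0,0,0,0,0,50],[0,0,-0.015,0,0,-3,50],[0,0,-0.04,0,0,-10,50],[0,0,-0.045,0,0,-17,50],[0,0,-0.045,0,0,-24,50],[0,0,-0.045,0,0,-31,50],[0,0,-0.045,0,0,-38,50],[0,0,-0.045,0,0,-45,50],[0,0,-0.045,0,0,-52,50],[0,0,-0.045,0,0,-52,50]]]' 20
python3 - <<'E'
from go import *
print(jawang(),rel([.4403,-.0580,.0865],-40))
im=get_image("side"); cv2.imwrite("pics/side25.png",cv2.resize(im[215:305,200:300],None,fx=6,fy=6,interpolation=cv2.INTER_CUBIC))
E
```

```text
time: 24.85
ee_pos: [0.444, -0.0585, 0.0875]
eef_rot: [0.002, 0.979, 0.206, 0.001]
force: [0.3, 0.2, -0.6]
grip_width: 0.043
-66.21013213537 (array([-3.2, -1.9,  1. ]), array([ 3.000e-01,  2.000e-02, -2.621e+01]))
```

View pics/side25.png

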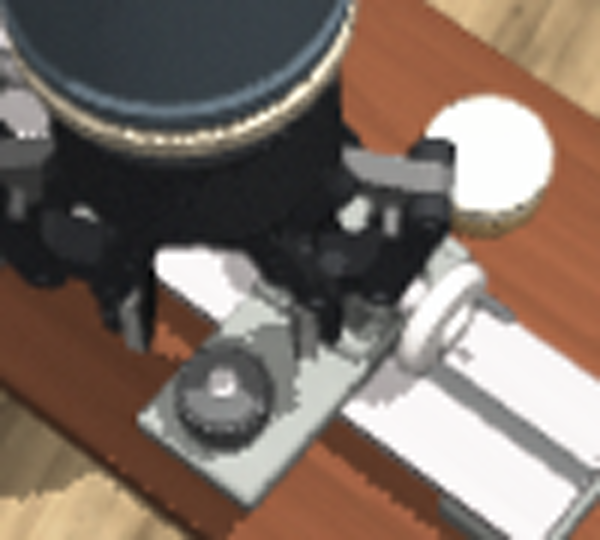

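```bash

python3 -m handwheel '[[[-0.003,-0.002,0.001,0.3,0,-7,50],[-0.003,-0.002,0.001,0.3,0,-14,50],[-0.003,-0.002,0.001,0.3,0,-21,50],[-0.003,-0.002,0.001,0.3,0,-26,50],[-0.003,-0.002,0.001,0.3,0,-26,50],[-0.003,-0.002,0.001,0.3,0,-26,50]]]' 20
python3 - <<'E'
from go import *
print(jawang(),rel([.4403,-.0580,.0415],-40))
E
```

```text
time: 25.4
ee_pos: [0.4403, -0.0578, 0.0864]
eef_rot: [-0.0, 0.91, 0.415, -0.0]
force: [0.9, -0.4, -0.0]
grip_width: 0.0423
-40.98244599381353 (array([-0.2,  0.1, 44.9]), array([-0.03,  0.  , -0.98]))
```

```bash

python3 -m handwheel '[[[0,0,0.012,0,0,0,50],[0,0,0.024,0,0,0,50],[0,0,0.036,0,0,0,50],[0,0,0.045,0,0,0,50],[0,0,0.045,0,0,0,50],[0,0,0.045,0,0,0,50]]]' 20;python3 tq.py
python3 -m handwheel '[[[0,0,0,0,0,0,15],[0,0,0,0,0,0,15],[0,0,0,0,0,0,15],[0,0,0,0,0,0,15],[0,0,0,0,0,0,15]]]' 80 >/dev/null; python3 tq.py
python3 -m handwheel '[[[0,0,0,0,0,3,15],[0,0,0,0,0,6,15]]]'  >/dev/null; python3 tq.py
python3 -m handwheel '[[[0,0,0,0,0,3,15],[0,0,0,0,0,6,15]]]'  >/dev/null; python3 tq.py
python3 -m handwheel '[[[0,0,0,0,0,3,15],[0,0,0,0,0,6,15]]]'  >/dev/null; python3 tq.py
```

```text
time: 25.9
ee_pos: [0.44, -0.0579, 0.0412]
eef_rot: [-0.0, 0.91, 0.414, -0.001]
force: [0.2, -0.3, 0.3]
grip_width: 0.0427
jaw -41.1 [ 0.44   -0.0579  0.0412] [ 0.2 -0.3  0.3] [ 0.02 -0.07 -0.01] 0.0427 t 25.9
jaw -41.2 [ 0.4396 -0.0575  0.042 ] [-3.   1.4  7.3] [ 0.34  0.78 -0.02] 0.0251 t 26.32
jaw -47.2 [ 0.4395 -0.0574  0.0423] [-0.2 -1.5 -5.5] [-0.22  0.08  1.38] 0.0247 t 26.48
jaw -53.3 [ 0.4389 -0.0578  0.0426] [-0.7  0.7 -1.4] [0.25 0.18 0.29] 0.0246 t 26.65
jaw -59.5 [ 0.4379 -0.0581  0.0427] [-1.8 -1.1 -5.6] [-0.46  0.59  0.53] 0.0251 t 26.82
```

```bash

python3 -m handwheel '[[[0,0,0,0,0,0,50],[0,0,0,0,0,0,50],[0,0,0,0,0,0,50],[0,0,-0.015,0,0,0,50],[0,0,-0.04,0,0,0,50],[0,0,-0.07,0,0,-7,50],[0,0,-0.085,0,0,-14,50],[0,0,-0.085,0,0,-21,50],[0,0,-0.085,0,0,-28,50],[0,0,-0.085,0,0,-28,50]]]' 20
python3 - <<'E'
from go import *
print(jawang(),rel([.4973,-.0688,.110],-10.5))
E
```

```text
time: 27.65
ee_pos: [0.4387, -0.058, 0.1285]
eef_rot: [-0.001, 0.871, 0.492, -0.001]
force: [-0.4, -0.0, 0.0]
grip_width: 0.0429
-31.10775832025259 (array([21. , 55.8, 18.4]), array([ -0.09,   0.  , -20.61]))
```

```bash

python3 -m handwheel '[[[0.01,0.025,0,0,0,-7,55],[0.021,0.05,0,0,0,-14,55],[0.021,0.056,0,0,0,-20.6,55],[0.021,0.056,0.01,0,0,-20.6,55],[0.021,0.056,0.018,0,0,-20.6,55],[0.021,0.056,0.018,0,0,-20.6,55],[0.021,0.056,0.018,0,0,-20.6,55]]]' 20
python3 - <<'E'
from go import *
print(jawang(),rel([.4973,-.0688,.068],-10.5))
im=get_image("side"); cv2.imwrite("pics/side26.png",cv2.resize(im[215:305,200:300],None,fx=6,fy=6,interpolation=cv2.INTER_CUBIC))
E
```

```text
time: 28.23
ee_pos: [0.4958, -0.0687, 0.1095]
eef_rot: [-0.002, 0.77, 0.638, -0.001]
force: [-0.4, -0.7, -0.0]
grip_width: 0.0469
-10.740539126815879 (array([ 0.2,  1.7, 41.5]), array([-0.25,  0.  , -0.24]))
```

View pics/side26.png

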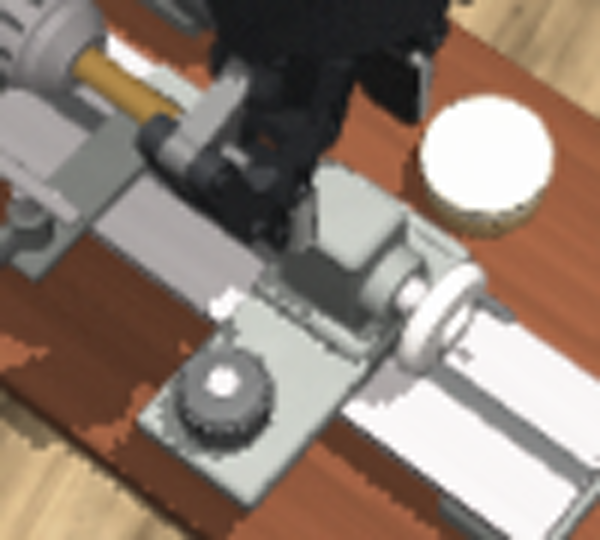

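Tailstock has not moved (knob cap still at crop (221,380)). Regrip the column for a gentle pull test.

```bash
python3 -m handwheel '[[[0,0.0015,0.012,-0.2,0,-0.2,55],[0,0.0015,0.024,-0.2,0,-0.2,55],[0,0.0015,0.034,-0.2,0,-0.2,55],[0,0.0015,0.04,-0.2,0,-0.2,55],[0,0.0015,0.0415,-0.2,0,-0.2,55],[0,0.0015,0.0415,-0.2,0,-0.2,55]]]' 20 >/dev/null; python3 tq.py
python3 -m handwheel '[[[0,0,0,0,0,0,15],[0,0,0,0,0,0,15],[0,0,0,0,0,0,15],[0,0,0,0,0,0,15],[0,0,0,0,0,0,15]]]' 50 >/dev/null; python3 st.py
python3 -m handwheel '[[[-0.001,0,0,0,0,0,15],[-0.002,0,0,0,0,0,15],[-0.002,0,0,0,0,0,15],[-0.002,0,0,0,0,0,15]]]' >/dev/null; python3 st.py
```

```text
jaw -10.5 [ 0.4974 -0.069   0.0683] [ 0.9 -0.8 -0.4] [ 0.03 -0.04  0.03] 0.0472 t 28.78
slide 67.0 lat 0.8 F 0.50  Mx,y,z [ 0.14  0.69 -0.18]
slide 67.0 lat 0.8 F 7.22  Mx,y,z [ 1.53 -0.28 -0.31]
```

```bash
python3 -m handwheel '[[[-0.002,0,0,0,0,0,15],[-0.004,0,0,0,0,0,15],[-0.004,0,0,0,0,0,15]]]' >/dev/null; python3 st.py
python3 -m handwheel '[[[0.002,0,0,0,0,0,15],[0.002,0,0,0,0,0,55],[0,0,0,0,0,0,55],[0,0,0,0,0,0,55],[0,0,-0.02,0,0,0,55],[0,0,-0.05,0,0,0,55],[0,0,-0.08,0,0,0,55],[0,0,-0.12,0,0,0,55],[0,-0.03,-0.15,0,0,0,55],[-0.03,-0.03,-0.17,0,0,0,55],[-0.07,-0.03,-0.17,0,0,0,55],[-0.1,-0.03,-0.17,0,0,0,55]]]' 20
python3 -m handwheel '[[[-0.04,0,0,0,0,0,55],[-0.08,0,0,0,0,0,55],[-0.12,0,0,0,0,0,55],[-0.16,0,0,0,0,0,55],[-0.16,0,0,0,0,0,55]]]'
python3 - <<'E'
from go import *
for n in("side","top"):
    im=get_image(n); cv2.imwrite(f"pics/{n}30.png",cv2.resize(im[215:305,200:300],None,fx=6,fy=6,interpolation=cv2.INTER_CUBIC)); cv2.imwrite(f"pics/{n}30raw.png",im)
E
```

```text
slide 67.1 lat 0.7 F 15.06  Mx,y,z [ 2.99 -0.56 -0.48]
time: 30.78
ee_pos: [0.4498, -0.165, 0.2403]
eef_rot: [-0.001, 0.768, 0.641, 0.004]
force: [0.0, -0.7, -0.8]
grip_width: 0.0469
time: 31.2
ee_pos: [0.4176, -0.3311, 0.2399]
eef_rot: [0.001, 0.771, 0.637, 0.002]
force: [-1.1, -0.5, -0.3]
grip_width: 0.0469
```

View pics/side30.png

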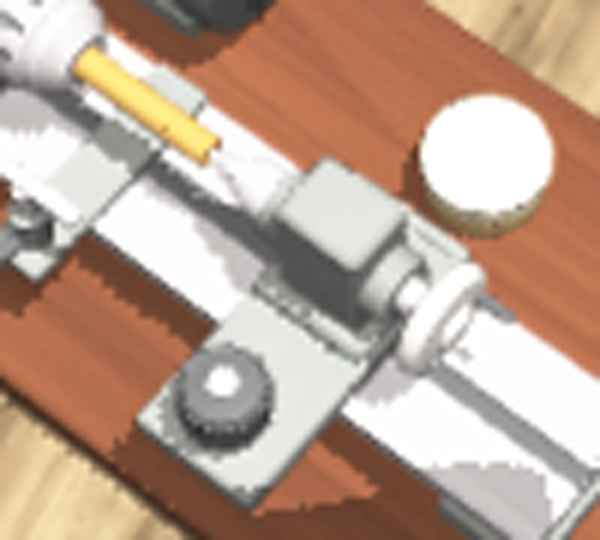

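View pics/top30.png

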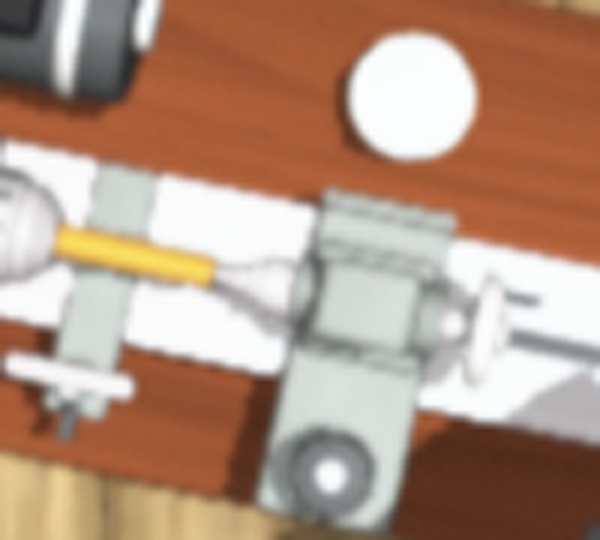

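View pics/top30raw.png

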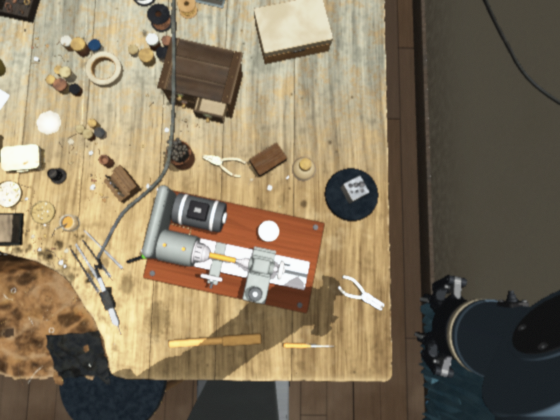

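```bash
python3 - <<'E'
from go import *
a=onz("top",(287,301),.0898);b=onz("top",(254.7,294.2),.0898);print(np.linalg.norm(a-b))
print(get_state()["force"],finish_job())
E
```

```text
0.06676180022330101
the job is handed in; nothing more can be done
[ 1.15580979  0.4625692  -0.02308578] None
```

The tailstock is in place, with its centre seated in the drilled end of the bar and pressed in about half-way. The clamp is tight, and I have handed the job in at about 31 s; no verdict was reported.

**What I did**
- The clamp was tight at first: the tailstock did not move under a push of about 9 N. I turned the knob about 64° counter-clockwise to free it.
- I slid the tailstock about 67 mm along the bed. The push rose by about 1.3 N at 62 mm, which I took as the centre seating, so it is pressed in by about 5 of its 10 mm.
- I tightened the knob clockwise to its stop, then gripped it again to check. It resisted with about 1.4 N m before the fingers slipped on it.

**Last checks**
- The clamp held a 15 N pull away from the bar without moving. I did not test it up to the 40 N a tight clamp should hold.
- The images put the slide at 66.8 mm (top camera) and 67.7 mm (side camera), against 67.1 mm from the arm.
- The bar end is at the same pixels as at the start, so the bar was not pushed back. The pot and the other things look undisturbed, and the arm is clear.

**What went wrong or disagreed**
- **Finger height:** the fingertips were about 25–30 mm higher than the reported TCP. My first two tries to grip the column closed above it.
- **Contact force:** while finding that height, the fingertips briefly pressed on the top of the column with about 47 N. Nothing moved, but this is above the 40 N limit if that limit covers the fingertips as well as the gripper's body.
- **Knob turn:** tightening took more turn (over 90°) than loosening (64°), partly because the fingers slipped on the knob. Its width also read 25 mm instead of 30.

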